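# Put the specimen jar away and roll the case shut

### The arm

A 6-joint arm with a two-finger parallel gripper is mounted at the origin on the work surface. World frame = base frame: x ahead of the robot, y to its left, z up, the work surface at z = 0. Lengths are in m, angles in rad, forces in N, time in s.
With the tool pointing down it reaches from about 0.375 to 0.925 m from the base axis. Payload 5.7 kg.
Tool frame: the origin (TCP) lies between the finger pads; the fingertips stand robot.tip_reach ahead of it and the grasp point (between the pads) lies 6 mm ahead of it (robot.tip_reach is the distance from the TCP to the fingertips, in m); z points along the fingers, x is the direction in which the jaws open and shut, and the axes are right-handed (so a half turn about z gives the same grasp; the last joint's range is limited). The gripper opens to 88 mm and grips with 3 to 60 N. Pads are 20 mm wide; open, the fingers measure 115 mm over their backs; the gripper's body (75 mm by 178 mm) begins 61 mm behind the grasp point.
Start: joints at [-1.393, 0.359, 1.51, -0, 1.272, -0.115], TCP at [0.173, -0.574, 0.248] pointing down, gripper open.
Joint ranges: [-2.97, 2.97], [-1.01, 2.36], [0.21, 2.38], [-0.96, 4.11], [0.2, 2.71], [-2.98, 2.98]. Speed limits (rad/s): [2.39, 2.39, 3.14, 3.14, 3.14, 3.14].

### API

Orientations are given as a unit quaternion [x, y, z, w].
In Python, from rig import robot gives the robot as it stands.
- The arm moves only by the tool apply_moves, never from a script. Its argument "rows" is a list of rows, each an object with "offset": the shift along the tool's x, y, z in units of 25 mm (1.0 is 25 mm), a list of three; "dr": the turn, a rotation vector about the tool's x, y, z in units of 8 degrees (1.0 is 8 degrees), a list of three; "fingers": the finger opening in mm, from 0 to 87.8. A call has 1 to 5 rows; each row shifts and turns the commanded pose from where the row before left it, along the tool's axes as they then stand; what a row does not reach is not made up. A row lasts 1/10 s, in which the tool goes at most 50 mm and 8.59 degrees, less where a joint would pass 70% of its speed; a pose out of reach is approached as far as the arm can. A call is refused whole if a number of a shift passes 1 or a number of a turn 1, either way. A call with a gripper value outside its range is refused whole. The fingers move at their own pace and stop on an object; "squeeze" is the grip in N (left out, the last holds). Time passes only in rows, so rows that do not move let the fingers close. It gives the time, the measured TCP pose, the force and the opening at its end, in the units of the state.
- robot.sense(): the state, without advancing time (a new reading comes with each control period).
- robot.snapshot(name): name is "scene" or "top" or "wrist"; returns the picture (480x640x3 uint8, red, green, blue); there is no depth.
- robot.camera_model(name): a dict with "K" (3x3 intrinsics, pixels), "rvec" (rotation vector, rad) and "tvec" (3), from world to camera coordinates, as OpenCV has them; the wrist camera has in their place "mount" (4x4, takes a point from camera to tool coordinates, whose origin is the TCP and whose axes are the tool frame's). Camera axes: x right, y down, z forward; pixel columns grow to the right and rows downward; lengths in m; the calibration is good to about 2 mm. A picture is of the moment at which its call begins: read the wrist's pose just before it. camera_model takes no time and is no camera call.
- robot.close_job(): hands the job in, once; it reports no verdict.
The state is a dict: "time": time; "q": joint angles; "qd": joint speeds; "effort": joint torques, N m; "eef_pos": TCP position; "eef_rot": TCP orientation; "force": force on the tool from outside, world axes, zero at the start; "torque": the same for the moment, N m; "gripper_width": finger opening in m.
Only numpy, scipy, OpenCV 4.12 (cv2) and the standard library are available. Lean on these libraries where they do the work, as an engineer would, in place of code of your own. Each camera call takes 0.05 s, during which the arm holds its last target.

### The job

Put the squat white specimen jar away in the roll-top case: carry it upright and stand it inside on the case's floor, then roll the slatted cover forward and down until it is fully shut.

Things in the scene. Friction and masses are not known exactly. Their poses are not given: they have to be found in the camera images.
- case: Fixed wooden roll-top case, 262 deep (x) x 234 wide (y) x 263 mm high. Origin on the bench under its middle; -x is its front (towards the robot), z up. Level white floor inside, 80 mm above the bench, free to 115 mm fore, 100 mm aft, 105 mm either side. Front wall 10 mm thick, outer face x = -125, top 129 mm up. Cover axis: along y, x = 0, 132 mm up. Fixed hood over the back, from x = +84 mm.
- cover (a joint): Angle of the case's curved slatted cover (outer radius 125 mm) about its axis, rad: 0 = fully shut, front edge down on the front wall; 1.7 = fully open, rolled back under the hood. Starts open, 1.5 to 1.65. Stays where it is left (friction); rolling it takes 1 to 5 N at the handle.
- handle (a point): Middle of the cover's steel bar handle: round, 10 mm thick, 120 mm long along the case's y, a post at each end, 35 mm clear of the slats, 165 mm from the cover's axis. At cover angle q it is at x = -165 cos(q + 0.436), y = 0, z = 132 + 165 sin(q + 0.436) mm in the case's frame. The cover's front edge lies 0.436 rad ahead of it. Pinch it from above, one finger on the slat side.
- jar: Squat white plastic jar, straight-sided, with a white lid, 54 mm across, 70 mm high, about 120 g, standing on the bench to the robot's right (-y) of the case. Origin at the centre of its underside, z up. Near it, in any order: a like jar, but 125 mm high, and a glass beaker 70 mm across, 90 mm high; centres at least 95 mm apart.
Mind the look-alikes: they are no part of the job. Leave any purple or turquoise look-alike of the jar alone.

How it is judged:
By the outcome, as a careful person would: the job done as asked, in the order asked, and still so for the second after the job is handed in, with the robot touching nothing.
It also fails if it takes over 61 s, if anything falls off the work surface, if the arm or the gripper's body presses on something with over 40 N, if the wrist force passes 120 N, or if a joint passes its speed limit or range.

## Working session

There is one attempt and no reset: what is moved stays moved. The work goes in short steps, Python scripts to look and compute and a tool call to move; the robot and the scene stay as the last step left them, time stands still between calls to the robot, and variables do not carry over. Pictures are saved under pics/ and viewed, and the job is handed in when it is done.

Besides the shell and the picture viewer there is one more tool, called after ">>>" as a command line: name --argument value ..., lists and objects as JSON in quotes. apply_moves: Moves the arm, as the interface text tells. Its arguments: {"type":"object","properties":{"rows":{"type":"array"},"squeeze":{"type":"number"}},"required":["rows"]}

```bash
ls; mkdir -p pics; python3 - <<'E'
from rig import robot
import cv2,numpy as np
s=robot.sense();print(s, robot.tip_reach)
for n in ["scene","top"]:
    im=robot.snapshot(n);cv2.imwrite(f"pics/{n}0.png",im[:,:,::-1]);print(n,robot.camera_model(n))
print(robot.camera_model("wrist"))
E
```

```text
pics
{'time': 0.0, 'q': array([-1.39311091e+00,  3.59447936e-01,  1.51140588e+00, -2.40547043e-05,
        1.27247924e+00, -1.15107557e-01]), 'qd': array([-0.00151157, -0.00054391, -0.00054087,  0.00031284,  0.00028432,
        0.00017616]), 'effort': array([-1.30568289e-03, -5.15383244e+01, -2.70730394e+01,  6.71619759e-02,
        3.47485486e-02, -1.26728496e-04]), 'eef_pos': array([ 0.17304555, -0.57385074,  0.24685363]), 'eef_rot': array([ 8.02693363e-01, -5.96391321e-01, -6.42140194e-04, -5.87395196e-04]), 'force': array([ 0.3806992 , -0.72428434,  1.04976716]), 'torque': array([-0.04688047, -0.0037021 , -0.01885068]), 'gripper_width': 0.08774208439414403} 0.025
scene {'K': array([[509.98678316,   0.        , 312.68941235],
       [  0.        , 509.98678316, 242.03554624],
       [  0.        ,   0.        ,   1.        ]]), 'rvec': array([ 1.52605149,  2.1194271 , -0.81087486]), 'tvec': array([ 0.28136108, -0.30710032,  1.40664422])}
top {'K': array([[473.81061117,   0.        , 319.58027067],
       [  0.        , 473.81061117, 239.8263425 ],
       [  0.        ,   0.        ,   1.        ]]), 'rvec': array([ 2.29182877, -1.90278431,  0.20458104]), 'tvec': array([-0.19461945,  0.59133741,  0.96130337])}
{'K': array([[343.60720387,   0.        , 321.4509623 ],
       [  0.        , 343.60720387, 234.45752406],
       [  0.        ,   0.        ,   1.        ]]), 'mount': array([[ 9.99999748e-01,  8.36654909e-05, -7.05437132e-04,
         1.62789348e-03],
       [ 9.42855329e-05,  9.68622911e-01,  2.48535004e-01,
        -6.82633655e-02],
       [ 7.04096371e-04, -2.48535008e-01,  9.68622658e-01,
        -1.37366355e-01],
       [ 0.00000000e+00,  0.00000000e+00,  0.00000000e+00,
         1.00000000e+00]])}
```

View pics/scene0.png

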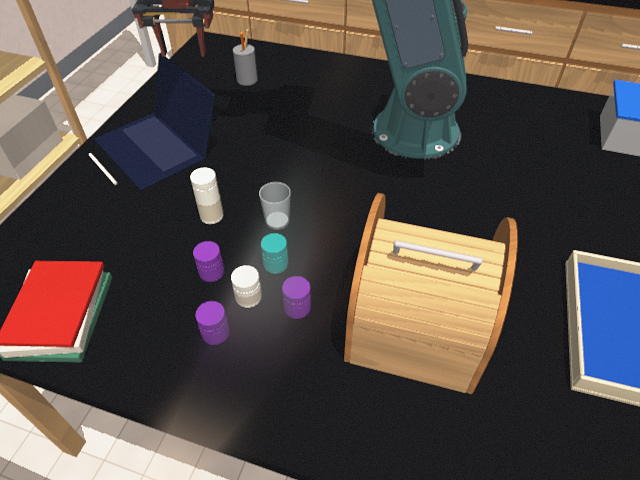

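View pics/top0.png

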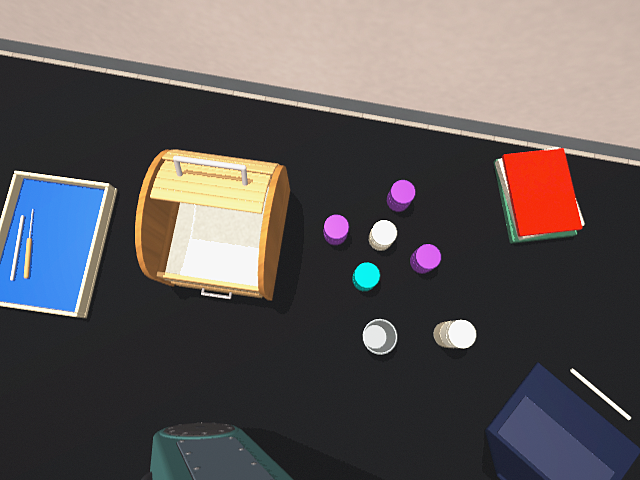

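The squat white jar is at top-view (383,235) and scene (246,287). It is ringed by three purple look-alikes and one turquoise. The case is at top-view (213,225), with its front facing the robot. Next I'll measure.

```bash
cat > h.py <<'E'
import numpy as np,cv2
from scipy.spatial.transform import Rotation as R
from rig import robot
def proj(n,p):
    c=robot.camera_model(n);return cv2.projectPoints(np.float64(p).reshape(-1,3),c["rvec"],c["tvec"],c["K"],None)[0].reshape(-1,2)
def ray(n,uv):
    c=robot.camera_model(n);M=cv2.Rodrigues(c["rvec"])[0]
    o=-M.T@c["tvec"];d=M.T@np.linalg.solve(c["K"],np.r_[uv,1.]);return o,d/np.linalg.norm(d)
def onz(n,uv,z):
    o,d=ray(n,uv);return o+d*(z-o[2])/d[2]
def tri(r1,r2):
    A=[];b=[]
    for o,d in (r1,r2):
        P=np.eye(3)-np.outer(d,d);A.append(P);b.append(P@o)
    x=np.linalg.lstsq(np.vstack(A),np.hstack(b),rcond=None)[0]
    return x,[np.linalg.norm(P@x-bb) for P,bb in zip(A,b)]
E
python3 - <<'E'
from h import *
for n in ["top","scene"]:
    im=cv2.imread(f"pics/{n}0.png");hsv=cv2.cvtColor(im,cv2.COLOR_BGR2HSV)
    masks={'white':(hsv[...,1]<60)&(hsv[...,2]>140),'purple':(hsv[...,0]>130)&(hsv[...,0]<160)&(hsv[...,1]>100)&(hsv[...,2]>60),'turq':(hsv[...,0]>80)&(hsv[...,0]<95)&(hsv[...,1]>100)&(hsv[...,2]>100)}
    for k,m in masks.items():
        N,l,st,ce=cv2.connectedComponentsWithStats(m.astype(np.uint8))
        for i in range(1,N):
            if 150<st[i,4]<5000: print(n,k,st[i],ce[i].round(1),onz(n,ce[i],.07).round(3),onz(n,ce[i],.045).round(3))
    print(n,proj(n,[[.173,-.574,.248],[0,0,0]]))
im=cv2.imread("pics/top0.png");cv2.imwrite("pics/topcase.png",cv2.resize(im[140:310,125:305],None,fx=4.3,fy=3.5*1.0,interpolation=2)[:600])
im=cv2.resize(im[140:310,120:300],None,fx=3.5,fy=3.5,interpolation=2);cv2.imwrite("pics/topcase.png",im)
im=cv2.imread("pics/scene0.png");im=cv2.resize(im[185:400,335:530],None,fx=2.75,fy=2.75,interpolation=2);cv2.imwrite("pics/scenecase.png",im)
E
```

```text
top white [   0   50  561  100 2707] [278.9 100.4] [0.918 0.068 0.07 ] [0.931 0.073 0.045]
top white [564 148  76  18 377] [601.8 156.6] [ 0.918 -0.667  0.07 ] [ 0.931 -0.681  0.045]
top white [173 156  74  30 546] [209.7 164.9] [0.737 0.187 0.07 ] [0.745 0.195 0.045]
top white [495 158  21  72 303] [504.1 184.5] [ 0.813 -0.459  0.07 ] [ 0.823 -0.468  0.045]
top white [  0 171 109  59 408] [ 42.1 185.8] [0.622 0.536 0.07 ] [0.628 0.552 0.045]
top white [  0 187 108 129 679] [ 68.8 274.6] [0.445 0.422 0.07 ] [0.445 0.436 0.045]
top white [ 10 215  14  66 208] [ 16.4 247.9] [0.479 0.548 0.07 ] [0.481 0.565 0.045]
top white [369 220  28  30 620] [382.5 234.1] [ 0.653 -0.213  0.07 ] [ 0.659 -0.216  0.045]
top white [363 319  34  36 625] [376.4 336.4] [ 0.437 -0.235  0.07 ] [ 0.438 -0.238  0.045]
top white [434 320  42  29 947] [455.6 333.8] [ 0.473 -0.395  0.07 ] [ 0.474 -0.402  0.045]
top white [570 368  61  52 331] [600.2 393.8] [ 0.408 -0.696  0.07 ] [ 0.408 -0.711  0.045]
top purple [387 180  29  32 695] [400.5 195.1] [ 0.746 -0.239  0.07 ] [ 0.755 -0.242  0.045]
top purple [323 214 
[... 1209 characters left out ...]
 [595.1 321. ] [0.555 0.426 0.07 ] [0.535 0.436 0.045]
scene white [ 231  265   30   43 1013] [246.1 285.5] [ 0.679 -0.201  0.07 ] [ 0.663 -0.211  0.045]
scene white [  0 308  91  50 852] [ 43.2 347. ] [ 0.913 -0.484  0.07 ] [ 0.904 -0.503  0.045]
scene purple [ 193  241   31   41 1002] [208.3 260.7] [ 0.646 -0.297  0.07 ] [ 0.629 -0.31   0.045]
scene purple [282 276  29  43 933] [297.5 295.9] [ 0.671 -0.099  0.07 ] [ 0.654 -0.106  0.045]
scene purple [ 195  300   34   45 1132] [211.7 322. ] [ 0.773 -0.227  0.07 ] [ 0.76  -0.238  0.045]
scene turq [261 233  27  40 824] [274.8 251.3] [ 0.582 -0.18   0.07 ] [ 0.562 -0.189  0.045]
scene [[180.80668807  43.53279456]
 [414.69845587 130.69459453]]
```

View pics/topcase.png

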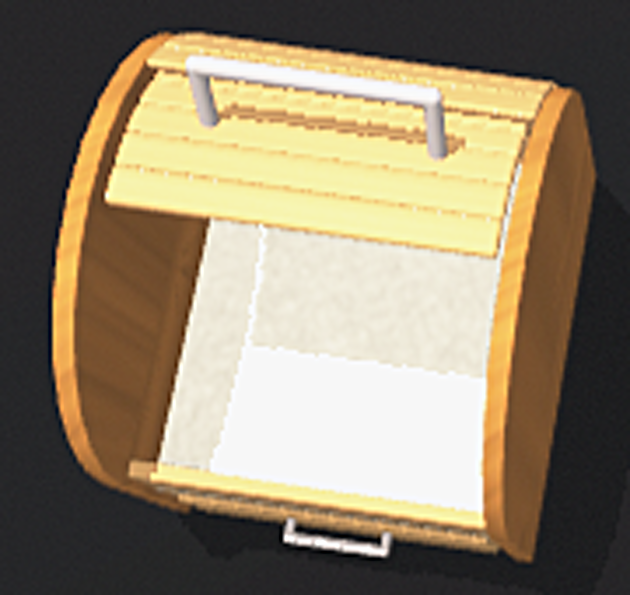

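View pics/scenecase.png

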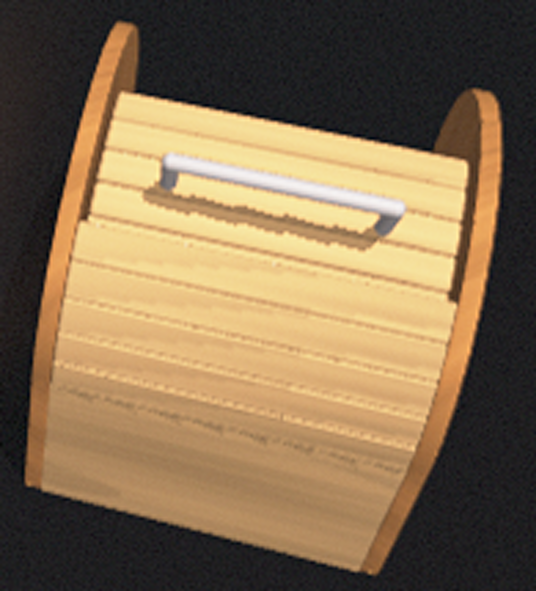

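```bash
python3 - <<'E'
from h import *
# jar
print("jar",tri(ray("top",[382.5,234.1]),ray("scene",[246.1,285.5])))
print("tall",tri(ray("top",[455.6,333.8]),ray("scene",[206.5,194.6])))
t=lambda u,v:np.array([u/3.5+120,v/3.5+140]); s=lambda u,v:np.array([u/2.75+335,v/2.75+185])
a=tri(ray("top",t(434,97)),ray("scene",s(168,161)))  # -y end
b=tri(ray("top",t(196,66)),ray("scene",s(398,210)))
print(a,b,np.linalg.norm(a[0]-b[0]))
d=b[0]-a[0];m=(a[0]+b[0])/2
yaw=np.arctan2(-d[0],d[1]);print("mid",m,"yaw case deg",np.degrees(yaw))
# q from z
th=np.pi-np.arcsin((m[2]-.132)/.165);q=th-.436
ex=np.array([np.cos(yaw),np.sin(yaw)])
print("q",q,"case origin",m[:2]+.165*np.cos(th)*ex)
# floor: front wall top outer corners z=.129 
for uv in [(130,470),(160,485),(487,523),(155,462),(490,512)]:
    print(uv,onz("top",t(*uv),.129))
print("floor back corners",onz("top",t(250,345),.08),onz("top",t(486,378),.08))
i0=cv2.imread("pics/scene0.png")[0:80,110:250];cv2.imwrite("pics/grip.png",cv2.resize(i0,None,fx=5,fy=5))
w=robot.snapshot("wrist");cv2.imwrite("pics/w0.png",w[:,:,::-1])
E
```

```text
jar (array([ 0.6594861 , -0.21468409,  0.03978436]), [np.float64(0.0018401124339062782), np.float64(0.001840112433906473)])
tall (array([ 0.47169104, -0.3922456 ,  0.06720027]), [np.float64(0.003122820308029134), np.float64(0.0031228203080293153)])
(array([0.67346254, 0.06456638, 0.28020052]), [np.float64(0.0012288736735070365), np.float64(0.0012288736735076807)]) (array([0.66810126, 0.18633617, 0.27829395]), [np.float64(0.0018576637376208848), np.float64(0.001857663737621071)]) 0.12190266337127126
mid [0.6707819  0.12545127 0.27924724] yaw case deg 2.5209905396295205
q 1.60293990931185 case origin [0.59640094 0.12217643]
(130, 470) [0.47516002 0.21878744 0.129     ]
(160, 485) [0.46999845 0.20000095 0.129     ]
(487, 523) [0.48295591 0.01399852 0.129     ]
(155, 462) [0.48218993 0.20604097 0.129     ]
(490, 512) [0.48933335 0.01363396 0.129     ]
floor back corners [0.56588491 0.18428361 0.08      ] [0.57231565 0.03968405 0.08      ]
```

View pics/grip.png

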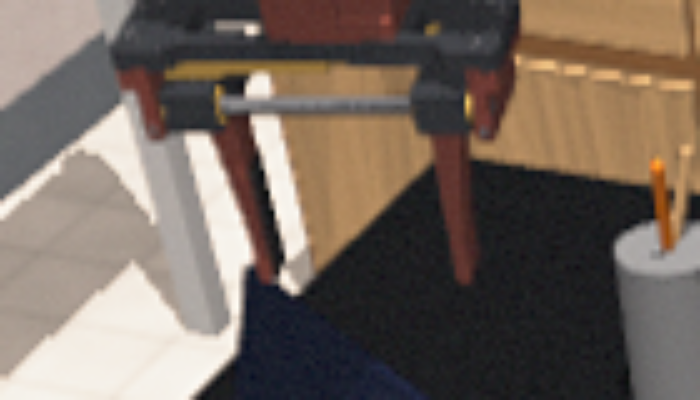

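View pics/w0.png

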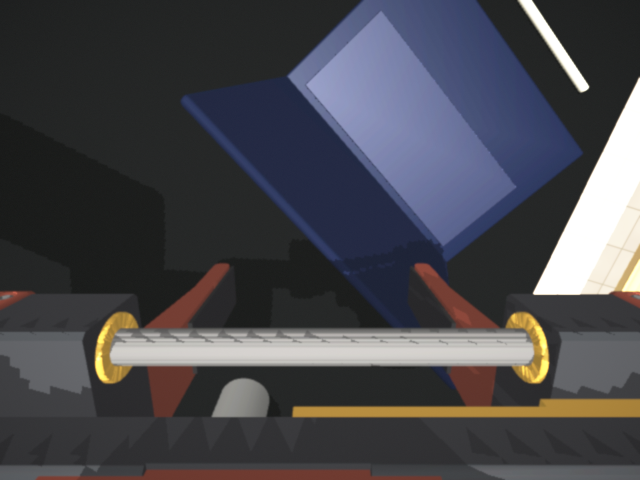

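```bash
cat >> h.py <<'E'
def down(psi,pitch=0):
    x=np.array([np.cos(psi),np.sin(psi),0]);z=np.array([0,0,-1.]);y=np.cross(z,x)
    return R.from_matrix(np.c_[x,y,z])
def pose():
    s=robot.sense();return s,np.array(s["eef_pos"]),R.from_quat(s["eef_rot"])
def plan(pts,psi,rowmm=22,p0=None,r0=None,nd=2):
    """pts list of TCP targets, final orientation yaw psi (deg); prints rows"""
    s,p,r=pose()
    rt=down(np.radians(psi)) if not isinstance(psi,R) else psi
    pts=[p]+[np.array(x,float) for x in pts]
    seg=[np.linalg.norm(b-a) for a,b in zip(pts,pts[1:])]
    ns=[max(1,int(np.ceil(L*1000/rowmm))) for L in seg]
    W=[]
    for a,b,n in zip(pts,pts[1:],ns): W+= [a+(b-a)*k/n for k in range(1,n+1)]
    tot=(r.inv()*rt).as_rotvec();ang=np.degrees(np.linalg.norm(tot))
    nr=int(np.ceil(ang/8)) if ang>.3 else 0
    while len(W)<nr: W.append(W[-1])
    print("t",round(s["time"],2),"pos",p.round(4),"ang left",round(ang,1),"rows",len(W))
    for k,w in enumerate(W):
        st=tot/nr if k<nr else np.zeros(3)
        print(k+1,(r.inv().apply(w-p)/.025).round(nd).tolist(),(np.degrees(st)/8).round(nd).tolist())
        p=w;r=r*R.from_rotvec(st)
E
python3 - <<'E'
from h import *
plan([[.2,-.55,.30],[.66,-.214,.22]],28,24)
E
```

```text
t 0.15 pos [ 0.1731 -0.574   0.247 ] ang left 101.2 rows 27
1 [-0.2, -0.44, -0.71] [-0.0, 0.0, -0.97]
2 [-0.14, -0.46, -0.71] [-0.0, 0.0, -0.97]
3 [-0.08, -0.47, -0.71] [-0.0, 0.0, -0.97]
4 [0.07, -0.95, 0.13] [-0.0, 0.0, -0.97]
5 [0.19, -0.93, 0.13] [-0.0, 0.0, -0.97]
6 [0.32, -0.89, 0.13] [-0.0, 0.0, -0.97]
7 [0.44, -0.84, 0.13] [-0.0, 0.0, -0.97]
8 [0.55, -0.78, 0.13] [-0.0, 0.0, -0.97]
9 [0.65, -0.7, 0.13] [-0.0, 0.0, -0.97]
10 [0.73, -0.6, 0.13] [-0.0, 0.0, -0.97]
11 [0.81, -0.5, 0.13] [-0.0, 0.0, -0.97]
12 [0.87, -0.38, 0.13] [-0.0, 0.0, -0.97]
13 [0.91, -0.26, 0.13] [-0.0, 0.0, -0.97]
14 [0.94, -0.13, 0.13] [0.0, 0.0, 0.0]
15 [0.94, -0.13, 0.13] [0.0, 0.0, 0.0]
16 [0.94, -0.13, 0.13] [0.0, 0.0, 0.0]
17 [0.94, -0.13, 0.13] [0.0, 0.0, 0.0]
18 [0.94, -0.13, 0.13] [0.0, 0.0, 0.0]
19 [0.94, -0.13, 0.13] [0.0, 0.0, 0.0]
20 [0.94, -0.13, 0.13] [0.0, 0.0, 0.0]
21 [0.94, -0.13, 0.13] [0.0, 0.0, 0.0]
22 [0.94, -0.13, 0.13] [0.0, 0.0, 0.0]
23 [0.94, -0.13, 0.13] [0.0, 0.0, 0.0]
24 [0.94, -0.13, 0.13] [0.0, 0.0, 0.0]
25 [0.94, -0.13, 0.13] [0.0, 0.0, 0.0]
26 [0.94, -0.13, 0.13] [0.0, 0.0, 0.0]
27 [0.94, -0.13, 0.13] [0.0, 0.0, 0.0]
```

>>> apply_moves --rows '[{"offset": [-0.2, -0.45, -0.7], "dr": [0, 0, -0.97], "fingers": 87}, {"offset": [-0.15, -0.45, -0.7], "dr": [0, 0, -0.97], "fingers": 87}, {"offset": [-0.1, -0.45, -0.7], "dr": [0, 0, -0.97], "fingers": 87}, {"offset": [0.05, -0.95, 0.1], "dr": [0, 0, -0.97], "fingers": 87}, {"offset": [0.2, -0.95, 0.1], "dr": [0, 0, -0.97], "fingers": 87}]'

```text
time: 0.65
eef_pos: [0.2383, -0.5216, 0.2957]
eef_rot: [0.956, -0.294, 0.0, 0.0]
force: [0.2, -0.4, -0.4]
gripper_width: 0.0873
```

>>> apply_moves --rows '[{"offset": [0.3, -0.9, 0.15], "dr": [0, 0, -0.97], "fingers": 87}, {"offset": [0.45, -0.85, 0.15], "dr": [0, 0, -0.97], "fingers": 87}, {"offset": [0.55, -0.8, 0.15], "dr": [0, 0, -0.97], "fingers": 87}, {"offset": [0.65, -0.7, 0.15], "dr": [0, 0, -0.97], "fingers": 87}, {"offset": [0.75, -0.6, 0.15], "dr": [0, 0, -0.97], "fingers": 87}]'

```text
time: 1.15
eef_pos: [0.3355, -0.4501, 0.2759]
eef_rot: [0.999, 0.041, -0.0, -0.0]
force: [-0.2, -0.8, 0.1]
gripper_width: 0.0871
```

>>> apply_moves --rows '[{"offset": [0.8, -0.5, 0.15], "dr": [0, 0, -0.97], "fingers": 87}, {"offset": [0.85, -0.4, 0.15], "dr": [0, 0, -0.97], "fingers": 87}, {"offset": [0.9, -0.25, 0.15], "dr": [0, 0, -0.97], "fingers": 87}, {"offset": [0.95, -0.15, 0.15], "dr": [0, 0, 0], "fingers": 87}, {"offset": [0.95, -0.15, 0.15], "dr": [0, 0, 0], "fingers": 87}]'

```text
time: 1.65
eef_pos: [0.4307, -0.3797, 0.2572]
eef_rot: [0.971, 0.239, -0.0, -0.0]
force: [0.3, -0.7, -1.0]
gripper_width: 0.0869
```

>>> apply_moves --rows '[{"offset": [0.95, -0.15, 0.15], "dr": [0, 0, 0], "fingers": 87}, {"offset": [0.95, -0.15, 0.15], "dr": [0, 0, 0], "fingers": 87}, {"offset": [0.95, -0.15, 0.15], "dr": [0, 0, 0], "fingers": 87}, {"offset": [0.95, -0.15, 0.1], "dr": [0, 0, 0], "fingers": 87}, {"offset": [0.95, -0.15, 0.1], "dr": [0, 0, 0], "fingers": 87}]'

```text
time: 2.15
eef_pos: [0.5272, -0.308, 0.2409]
eef_rot: [0.971, 0.239, -0.0, -0.0]
force: [0.2, -0.0, -0.1]
gripper_width: 0.0871
```

```bash
python3 - <<'E'
from h import *
plan([[.66,-.214,.22]],28,24)
E
```

```text
t 2.15 pos [ 0.5272 -0.308   0.2409] ang left 0.3 rows 7
1 [0.92, -0.12, 0.12] [-0.01, 0.0, -0.04]
2 [0.92, -0.12, 0.12] [0.0, 0.0, 0.0]
3 [0.92, -0.12, 0.12] [0.0, 0.0, 0.0]
4 [0.92, -0.12, 0.12] [0.0, 0.0, 0.0]
5 [0.92, -0.12, 0.12] [0.0, 0.0, 0.0]
6 [0.92, -0.12, 0.12] [0.0, 0.0, 0.0]
7 [0.92, -0.12, 0.12] [0.0, 0.0, 0.0]
```

>>> apply_moves --rows '[{"offset": [0.92, -0.12, 0.12], "dr": [0, 0, 0], "fingers": 87}, {"offset": [0.92, -0.12, 0.12], "dr": [0, 0, 0], "fingers": 87}, {"offset": [0.92, -0.12, 0.12], "dr": [0, 0, 0], "fingers": 87}, {"offset": [0.92, -0.12, 0.12], "dr": [0, 0, 0], "fingers": 87}, {"offset": [0.92, -0.12, 0.12], "dr": [0, 0, 0], "fingers": 87}]'

```text
time: 2.65
eef_pos: [0.6221, -0.2414, 0.2258]
eef_rot: [0.971, 0.239, -0.0, -0.0]
force: [0.1, 0.5, -0.2]
gripper_width: 0.0873
```

>>> apply_moves --rows '[{"offset": [0.92, -0.12, 0.12], "dr": [0, 0, 0], "fingers": 87}, {"offset": [0.92, -0.12, 0.12], "dr": [0, 0, 0], "fingers": 87}]'

```text
time: 2.85
eef_pos: [0.66, -0.2147, 0.2198]
eef_rot: [0.971, 0.239, -0.0, -0.0]
force: [-0.5, 0.5, -0.6]
gripper_width: 0.0872
```

```bash
cat >> h.py <<'E'
def wray(uv,p,r):
    c=robot.camera_model("wrist");T=c["mount"]
    d=np.linalg.solve(c["K"],np.r_[uv,1.]);d=r.apply(T[:3,:3]@d);o=p+r.apply(T[:3,3]);return o,d/np.linalg.norm(d)
def wonz(uv,z,p,r):
    o,d=wray(uv,p,r);return o+d*(z-o[2])/d[2]
E
python3 - <<'E'
from h import *
s,p,r=pose();w=robot.snapshot("wrist");cv2.imwrite("pics/w1.png",w[:,:,::-1]);print(p,s["eef_rot"])
E
```

```text
[ 0.66000943 -0.21473737  0.21978169] [ 9.71011611e-01  2.39031871e-01 -3.51018184e-04 -3.03488872e-04]
```

View pics/w1.png

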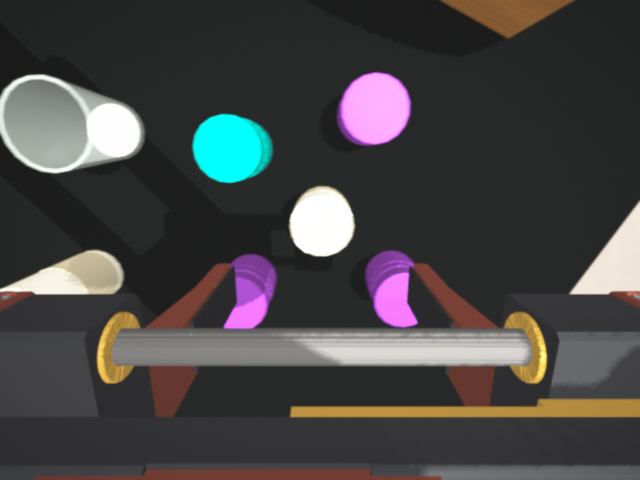

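The wrist view shows the white jar at (322,222), centred between the fingers. The purple and turquoise jars sit clear of the finger lines.

```bash
python3 - <<'E'
from h import *
s,p,r=pose();im=cv2.imread("pics/w1.png");hsv=cv2.cvtColor(im,cv2.COLOR_BGR2HSV)
m=((hsv[...,1]<30)&(hsv[...,2]>225)).astype(np.uint8);m[:180]=0;m[265:]=0;m[:,:280]=0;m[:,370:]=0
c=max(cv2.findContours(m,0,2)[0],key=cv2.contourArea);e=cv2.fitEllipse(c);print(e, cv2.boundingRect(c))
print(wonz(e[0],.07,p,r), wonz([322,225],.07,p,r))
print("diam",np.linalg.norm(wonz([290,223],.07,p,r)-wonz([354,223],.07,p,r)))
E
```

```text
((321.467529296875, 222.97203063964844), (61.81776809692383, 65.4057388305664), 10.263928413391113) (290, 190, 64, 66)
[ 0.66204423 -0.20959918  0.07      ] [ 0.66327303 -0.21095828  0.07      ]
diam 0.05464492020639265
```

```bash
python3 - <<'E'
from h import *
plan([[.6615,-.212,.12],[.6615,-.212,.052]],28,20)
E
```

```text
t 2.9 pos [ 0.6627 -0.2124  0.2192] ang left 0.3 rows 9
1 [-0.01, -0.01, 0.79] [0.0, 0.0, 0.0]
2 [-0.01, -0.01, 0.79] [0.0, 0.0, 0.0]
3 [-0.01, -0.01, 0.79] [0.0, 0.0, 0.0]
4 [-0.01, -0.01, 0.79] [0.0, 0.0, 0.0]
5 [-0.01, -0.01, 0.79] [0.0, 0.0, 0.0]
6 [-0.0, 0.0, 0.68] [0.0, 0.0, 0.0]
7 [-0.0, 0.0, 0.68] [0.0, 0.0, 0.0]
8 [-0.0, 0.0, 0.68] [0.0, 0.0, 0.0]
9 [-0.0, 0.0, 0.68] [0.0, 0.0, 0.0]
```

>>> apply_moves --rows '[{"offset": [-0.12, 0, 0.75], "dr": [0, 0, 0], "fingers": 87}, {"offset": [0, 0, 0.75], "dr": [0, 0, 0], "fingers": 87}, {"offset": [0, 0, 0.75], "dr": [0, 0, 0], "fingers": 87}, {"offset": [0, 0, 0.75], "dr": [0, 0, 0], "fingers": 87}, {"offset": [0, 0, 0.75], "dr": [0, 0, 0], "fingers": 87}]'

```text
time: 3.4
eef_pos: [0.6564, -0.2169, 0.1256]
eef_rot: [0.971, 0.239, -0.0, -0.0]
force: [0.8, 0.3, -0.7]
gripper_width: 0.0872
```

>>> apply_moves --rows '[{"offset": [0, 0, 0.75], "dr": [0, 0, 0], "fingers": 87}, {"offset": [0, 0, 0.75], "dr": [0, 0, 0], "fingers": 87}, {"offset": [0, 0, 0.75], "dr": [0, 0, 0], "fingers": 87}, {"offset": [0, 0, 0.7], "dr": [0, 0, 0], "fingers": 87}, {"offset": [0, 0, 0], "dr": [0, 0, 0], "fingers": 87}]'

```text
time: 3.9
eef_pos: [0.6545, -0.2161, 0.05]
eef_rot: [0.971, 0.239, -0.002, -0.002]
force: [0.1, 0.7, -0.6]
gripper_width: 0.0871
```

>>> apply_moves --rows '[{"offset": [0, 0, 0], "dr": [0, 0, 0], "fingers": 45}, {"offset": [0, 0, 0], "dr": [0, 0, 0], "fingers": 45}, {"offset": [0, 0, 0], "dr": [0, 0, 0], "fingers": 45}, {"offset": [0, 0, 0], "dr": [0, 0, 0], "fingers": 45}, {"offset": [0, 0, 0], "dr": [0, 0, 0], "fingers": 45}]' --squeeze 15

```text
time: 4.4
eef_pos: [0.6576, -0.217, 0.0538]
eef_rot: [0.971, 0.239, 0.001, 0.0]
force: [0.2, 1.5, 3.0]
gripper_width: 0.0537
```

```bash
python3 - <<'E'
from h import *
for i in range(4): print(robot.sense()["eef_pos"])
plan([[.658,-.216,.14],[.64,-.18,.30],[.536,.119,.34]],92.5,22)
E
```

```text
[ 0.65756666 -0.21697654  0.05380905]
[ 0.65756666 -0.21697654  0.05380905]
[ 0.65756666 -0.21697654  0.05380905]
[ 0.65756666 -0.21697654  0.05380905]
t 4.4 pos [ 0.6576 -0.217   0.0538] ang left 64.8 rows 27
1 [0.01, -0.01, -0.86] [0.0, -0.0, -0.9]
2 [0.01, -0.0, -0.86] [0.0, -0.0, -0.9]
3 [0.01, -0.0, -0.86] [0.0, -0.0, -0.9]
4 [0.01, -0.0, -0.86] [0.0, -0.0, -0.9]
5 [0.1, -0.17, -0.8] [0.0, -0.0, -0.9]
6 [0.12, -0.16, -0.8] [0.0, -0.0, -0.9]
7 [0.14, -0.14, -0.8] [0.0, -0.0, -0.9]
8 [0.16, -0.12, -0.8] [0.0, -0.0, -0.9]
9 [0.17, -0.1, -0.8] [0.0, -0.0, -0.9]
10 [0.18, -0.08, -0.8] [0.0, 0.0, 0.0]
11 [0.18, -0.08, -0.8] [0.0, 0.0, 0.0]
12 [0.18, -0.08, -0.8] [0.0, 0.0, 0.0]
13 [0.81, -0.24, -0.11] [0.0, 0.0, 0.0]
14 [0.81, -0.24, -0.11] [0.0, 0.0, 0.0]
15 [0.81, -0.24, -0.11] [0.0, 0.0, 0.0]
16 [0.81, -0.24, -0.11] [0.0, 0.0, 0.0]
17 [0.81, -0.24, -0.11] [0.0, 0.0, 0.0]
18 [0.81, -0.24, -0.11] [0.0, 0.0, 0.0]
19 [0.81, -0.24, -0.11] [0.0, 0.0, 0.0]
20 [0.81, -0.24, -0.11] [0.0, 0.0, 0.0]
21 [0.81, -0.24, -0.11] [0.0, 0.0, 0.0]
22 [0.81, -0.24, -0.11] [0.0, 0.0, 0.0]
23 [0.81, -0.24, -0.11] [0.0, 0.0, 0.0]
24 [0.81, -0.24, -0.11] [0.0, 0.0, 0.0]
25 [0.81, -0.24, -0.11] [0.0, 0.0, 0.0]
26 [0.81, -0.24, -0.11] [0.0, 0.0, 0.0]
27 [0.81, -0.24, -0.11] [0.0, 0.0, 0.0]
```

>>> apply_moves --rows '[{"offset": [0, 0, -0.4], "dr": [0, 0, 0], "fingers": 45}, {"offset": [0, 0, -0.8], "dr": [0, 0, 0], "fingers": 45}, {"offset": [0, 0, -0.8], "dr": [0, 0, 0], "fingers": 45}, {"offset": [0, 0, -0.8], "dr": [0, 0, 0], "fingers": 45}, {"offset": [0, 0, -0.8], "dr": [0, 0, 0], "fingers": 45}]' --squeeze 20

```text
time: 4.9
eef_pos: [0.6565, -0.2168, 0.1441]
eef_rot: [0.971, 0.239, -0.0, -0.0]
force: [0.8, -0.6, -1.6]
gripper_width: 0.0538
```

>>> apply_moves --rows '[{"offset": [0, 0, -0.8], "dr": [0, 0, -0.9], "fingers": 45}, {"offset": [0, 0, -0.8], "dr": [0, 0, -0.9], "fingers": 45}, {"offset": [0, 0, -0.8], "dr": [0, 0, -0.9], "fingers": 45}, {"offset": [0, 0, -0.8], "dr": [0, 0, -0.9], "fingers": 45}, {"offset": [0, 0, -0.8], "dr": [0, 0, -0.9], "fingers": 45}]'

```text
time: 5.4
eef_pos: [0.6563, -0.2167, 0.2441]
eef_rot: [0.848, 0.53, -0.0, -0.0]
force: [-0.3, -0.5, -1.3]
gripper_width: 0.0537
```

>>> apply_moves --rows '[{"offset": [0, 0, -0.8], "dr": [0, 0, -0.9], "fingers": 45}, {"offset": [0, 0, -0.8], "dr": [0, 0, -0.9], "fingers": 45}, {"offset": [0, 0, -0.8], "dr": [0, 0, -0.9], "fingers": 45}, {"offset": [0, 0, -0.5], "dr": [0, 0, -0.9], "fingers": 45}, {"offset": [0, 0, 0], "dr": [0, 0, 0], "fingers": 45}]'

```text
time: 5.9
eef_pos: [0.6575, -0.2172, 0.3182]
eef_rot: [0.691, 0.722, 0.001, 0.002]
force: [0.7, -0.3, -1.5]
gripper_width: 0.0538
```

```bash
python3 - <<'E'
from h import *
print(robot.sense()["gripper_width"])
plan([[.536,.119,.34]],92.5,23)
w=robot.snapshot("wrist");cv2.imwrite("pics/w2.png",w[:,:,::-1])
E
```

```text
0.05384411154120223
t 5.9 pos [ 0.6575 -0.2172  0.3182] ang left 0.2 rows 16
1 [0.85, -0.27, -0.06] [0.0, 0.0, 0.0]
2 [0.85, -0.27, -0.06] [0.0, 0.0, 0.0]
3 [0.85, -0.27, -0.06] [0.0, 0.0, 0.0]
4 [0.85, -0.27, -0.06] [0.0, 0.0, 0.0]
5 [0.85, -0.27, -0.06] [0.0, 0.0, 0.0]
6 [0.85, -0.27, -0.06] [0.0, 0.0, 0.0]
7 [0.85, -0.27, -0.06] [0.0, 0.0, 0.0]
8 [0.85, -0.27, -0.06] [0.0, 0.0, 0.0]
9 [0.85, -0.27, -0.06] [0.0, 0.0, 0.0]
10 [0.85, -0.27, -0.06] [0.0, 0.0, 0.0]
11 [0.85, -0.27, -0.06] [0.0, 0.0, 0.0]
12 [0.85, -0.27, -0.06] [0.0, 0.0, 0.0]
13 [0.85, -0.27, -0.06] [0.0, 0.0, 0.0]
14 [0.85, -0.27, -0.06] [0.0, 0.0, 0.0]
15 [0.85, -0.27, -0.06] [0.0, 0.0, 0.0]
16 [0.85, -0.27, -0.06] [0.0, 0.0, 0.0]
```

View pics/w2.png

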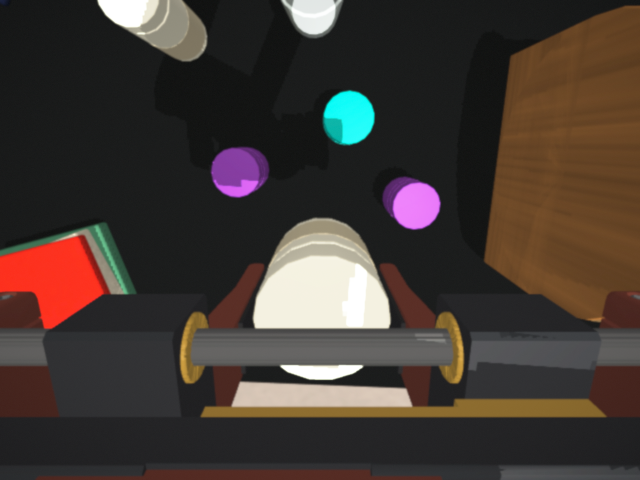

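The white jar is held upright between the pads at (320,300). The neighbouring jars are undisturbed. Next I carry it over the case.

>>> apply_moves --rows '[{"offset": [0.5, -0.3, -0.3], "dr": [0, 0, 0], "fingers": 45}, {"offset": [0.85, -0.3, -0.3], "dr": [0, 0, 0], "fingers": 45}, {"offset": [0.85, -0.3, -0.3], "dr": [0, 0, 0], "fingers": 45}, {"offset": [0.85, -0.3, 0], "dr": [0, 0, 0], "fingers": 45}, {"offset": [0.85, -0.3, 0], "dr": [0, 0, 0], "fingers": 45}]'

```text
time: 6.45
eef_pos: [0.6141, -0.1184, 0.3387]
eef_rot: [0.692, 0.722, 0.0, 0.0]
force: [0.0, 0.3, -1.7]
gripper_width: 0.0537
```

>>> apply_moves --rows '[{"offset": [0.85, -0.3, 0], "dr": [0, 0, 0], "fingers": 45}, {"offset": [0.85, -0.3, 0], "dr": [0, 0, 0], "fingers": 45}, {"offset": [0.85, -0.3, 0], "dr": [0, 0, 0], "fingers": 45}, {"offset": [0.85, -0.3, 0], "dr": [0, 0, 0], "fingers": 45}, {"offset": [0.85, -0.3, 0], "dr": [0, 0, 0], "fingers": 45}]'

```text
time: 6.95
eef_pos: [0.5722, -0.0146, 0.3378]
eef_rot: [0.692, 0.722, -0.0, -0.0]
force: [0.5, -0.5, -1.4]
gripper_width: 0.0537
```

>>> apply_moves --rows '[{"offset": [0.85, -0.3, 0], "dr": [0, 0, 0], "fingers": 45}, {"offset": [0.85, -0.3, 0], "dr": [0, 0, 0], "fingers": 45}, {"offset": [0.85, -0.3, 0], "dr": [0, 0, 0], "fingers": 45}, {"offset": [0.85, -0.1, 0], "dr": [0, 0, 0], "fingers": 45}, {"offset": [0.85, -0.1, 0], "dr": [0, 0, 0], "fingers": 45}]'

```text
time: 7.45
eef_pos: [0.54, 0.0902, 0.3379]
eef_rot: [0.692, 0.722, -0.0, -0.0]
force: [0.1, 0.6, -2.1]
gripper_width: 0.0539
```

```bash
python3 - <<'E'
from h import *
plan([[.536,.119,.34]],92.5,23)
w=robot.snapshot("wrist");cv2.imwrite("pics/w3.png",w[:,:,::-1])
w=robot.snapshot("top");cv2.imwrite("pics/top3.png",w[:,:,::-1])
E
```

```text
t 7.45 pos [0.54   0.0902 0.3379] ang left 0.0 rows 2
1 [0.58, -0.05, -0.04] [0.0, 0.0, 0.0]
2 [0.58, -0.05, -0.04] [0.0, 0.0, 0.0]
```

View pics/w3.png

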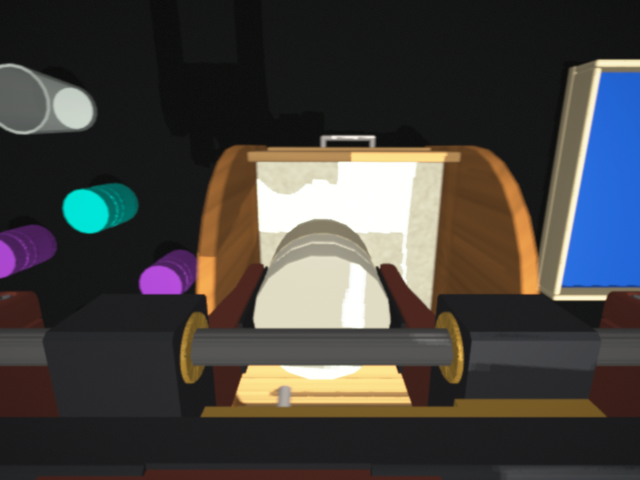

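View pics/top3.png

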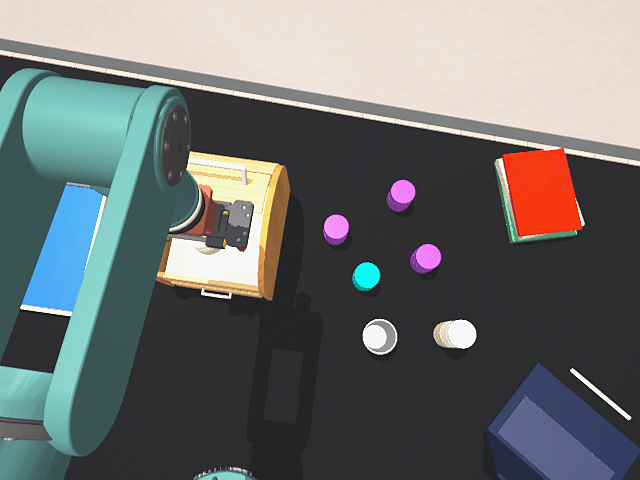

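```bash
python3 - <<'E'
from h import *
p=np.array([.540,.0902,.3379]);r=down(np.radians(92.5))
a,b=wonz([248,157],.129,p,r),wonz([460,157],.129,p,r);print(a,b,np.linalg.norm(a-b),(a+b)/2)
o=np.array([.596,.122]);ex=np.array([np.cos(.044),np.sin(.044)])
print("expected wall mid",o-.12*ex)
s,p,_=pose();print(p)
E
```

```text
[0.48693889 0.01441805 0.129     ] [0.47786724 0.22275587 0.129     ] 0.20853523221076112 [0.48240307 0.11858696 0.129     ]
expected wall mid [0.47611614 0.1167217 ]
[0.53980268 0.09139125 0.33793606]
```

>>> apply_moves --rows '[{"offset": [0.6, 0, 0], "dr": [0, 0, 0], "fingers": 45}, {"offset": [0.55, 0, 0], "dr": [0, 0, 0], "fingers": 45}, {"offset": [0, 0, 0.4], "dr": [0, 0, 0], "fingers": 45}, {"offset": [0, 0, 0.8], "dr": [0, 0, 0], "fingers": 45}, {"offset": [0, 0, 0.8], "dr": [0, 0, 0], "fingers": 45}]'

```text
time: 8.05
eef_pos: [0.5401, 0.117, 0.287]
eef_rot: [0.692, 0.722, 0.0, 0.0]
force: [-1.3, 0.9, -1.2]
gripper_width: 0.0533
```

>>> apply_moves --rows '[{"offset": [0, 0, 0.8], "dr": [0, 0, 0], "fingers": 45}, {"offset": [0, 0, 0.8], "dr": [0, 0, 0], "fingers": 45}, {"offset": [0, 0, 0], "dr": [0, 0, 0], "fingers": 45}]'

```text
time: 8.35
eef_pos: [0.5377, 0.1165, 0.2446]
eef_rot: [0.692, 0.722, -0.002, -0.002]
force: [-1.5, -0.2, -1.3]
gripper_width: 0.0538
```

```bash
python3 - <<'E'
from h import *
plan([[.538,.1205,.137]],92.5,23)
w=robot.snapshot("scene");cv2.imwrite("pics/sc4.png",cv2.resize(w[150:400,300:560,::-1],None,fx=2.3,fy=2.3))
E
```

```text
t 8.35 pos [0.5377 0.1165 0.2446] ang left 0.4 rows 5
1 [0.03, 0.01, 0.86] [-0.05, 0.0, -0.01]
2 [0.03, 0.0, 0.86] [0.0, 0.0, 0.0]
3 [0.03, 0.0, 0.86] [0.0, 0.0, 0.0]
4 [0.03, 0.0, 0.86] [0.0, 0.0, 0.0]
5 [0.03, 0.0, 0.86] [0.0, 0.0, 0.0]
```

View pics/sc4.png

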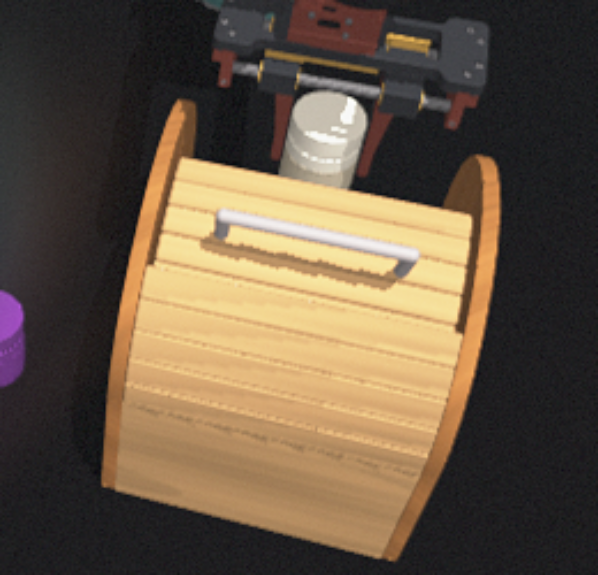

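The scene view shows the jar entering the opening ahead of the cover, with the gripper body between the side panels. I keep lowering.

>>> apply_moves --rows '[{"offset": [0.1, 0, 0.6], "dr": [0, 0, 0], "fingers": 45}, {"offset": [0, 0, 0.6], "dr": [0, 0, 0], "fingers": 45}, {"offset": [0, 0, 0.6], "dr": [0, 0, 0], "fingers": 45}, {"offset": [0, 0, 0.6], "dr": [0, 0, 0], "fingers": 45}, {"offset": [0, 0, 0.6], "dr": [0, 0, 0], "fingers": 45}]'

```text
time: 8.9
eef_pos: [0.541, 0.1196, 0.1736]
eef_rot: [0.692, 0.722, 0.001, 0.001]
force: [-0.8, -0.8, -1.8]
gripper_width: 0.0538
```

>>> apply_moves --rows '[{"offset": [0, 0, 0.4], "dr": [0, 0, 0], "fingers": 45}, {"offset": [0, 0, 0.4], "dr": [0, 0, 0], "fingers": 45}, {"offset": [0, 0, 0.3], "dr": [0, 0, 0], "fingers": 45}, {"offset": [0, 0, 0], "dr": [0, 0, 0], "fingers": 45}]'

```text
time: 9.3
eef_pos: [0.5394, 0.1196, 0.1448]
eef_rot: [0.692, 0.722, -0.0, -0.0]
force: [-0.2, -0.9, -1.8]
gripper_width: 0.0534
```

>>> apply_moves --rows '[{"offset": [0, 0, 0.1], "dr": [0, 0, 0], "fingers": 45}, {"offset": [0, 0, 0.1], "dr": [0, 0, 0], "fingers": 45}, {"offset": [0, 0, 0.1], "dr": [0, 0, 0], "fingers": 45}, {"offset": [0, 0, 0], "dr": [0, 0, 0], "fingers": 45}]'

```text
time: 9.7
eef_pos: [0.5397, 0.1197, 0.1378]
eef_rot: [0.692, 0.722, -0.0, -0.0]
force: [-0.5, 0.1, -0.7]
gripper_width: 0.0537
```

>>> apply_moves --rows '[{"offset": [0, 0, 0.06], "dr": [0, 0, 0], "fingers": 45}, {"offset": [0, 0, 0.06], "dr": [0, 0, 0], "fingers": 45}, {"offset": [0, 0, 0], "dr": [0, 0, 0], "fingers": 45}]'

```text
time: 10.0
eef_pos: [0.5397, 0.1196, 0.1348]
eef_rot: [0.692, 0.722, -0.0, -0.0]
force: [-1.0, -0.3, -2.0]
gripper_width: 0.0536
```

>>> apply_moves --rows '[{"offset": [0, 0, 0.06], "dr": [0, 0, 0], "fingers": 45}, {"offset": [0, 0, 0], "dr": [0, 0, 0], "fingers": 45}]'

```text
time: 10.2
eef_pos: [0.54, 0.1197, 0.1338]
eef_rot: [0.692, 0.722, 0.0, 0.0]
force: [-1.5, -0.8, 2.2]
gripper_width: 0.0537
```

>>> apply_moves --rows '[{"offset": [0, 0, 0.06], "dr": [0, 0, 0], "fingers": 45}, {"offset": [0, 0, 0], "dr": [0, 0, 0], "fingers": 45}]'

```text
time: 10.4
eef_pos: [0.54, 0.1197, 0.1337]
eef_rot: [0.692, 0.722, 0.0, 0.0]
force: [-5.8, -0.5, 15.8]
gripper_width: 0.0537
```

Contact with the floor, as expected at TCP z = 0.134. I back off slightly, release and rise.

>>> apply_moves --rows '[{"offset": [0, 0, -0.06], "dr": [0, 0, 0], "fingers": 60}, {"offset": [0, 0, 0], "dr": [0, 0, 0], "fingers": 75}, {"offset": [0, 0, 0], "dr": [0, 0, 0], "fingers": 75}, {"offset": [0, 0, 0], "dr": [0, 0, 0], "fingers": 75}]'

```text
time: 10.8
eef_pos: [0.5398, 0.1197, 0.1332]
eef_rot: [0.692, 0.722, -0.0, -0.0]
force: [-0.3, -0.6, -0.5]
gripper_width: 0.0747
```

>>> apply_moves --rows '[{"offset": [0, 0, -0.4], "dr": [0, 0, 0], "fingers": 75}, {"offset": [0, 0, -0.8], "dr": [0, 0, 0], "fingers": 75}, {"offset": [0, 0, -0.8], "dr": [0, 0, 0], "fingers": 75}, {"offset": [0, 0, -0.8], "dr": [0, 0, 0], "fingers": 75}, {"offset": [0, 0, -0.8], "dr": [0, 0, 0], "fingers": 75}]'

```text
time: 11.3
eef_pos: [0.5398, 0.1197, 0.2248]
eef_rot: [0.692, 0.722, 0.0, 0.0]
force: [0.4, 0.7, 0.1]
gripper_width: 0.0755
```

>>> apply_moves --rows '[{"offset": [0, -0.8, -0.8], "dr": [0, 0, 0], "fingers": 75}, {"offset": [0, -0.8, -0.8], "dr": [0, 0, 0], "fingers": 75}, {"offset": [0, -0.8, -0.8], "dr": [0, 0, 0], "fingers": 75}, {"offset": [0, 0, -0.8], "dr": [0, 0, 0], "fingers": 75}, {"offset": [0, 0, -0.8], "dr": [0, 0, 0], "fingers": 75}]'

```text
time: 11.8
eef_pos: [0.479, 0.1171, 0.325]
eef_rot: [0.692, 0.722, 0.0, 0.0]
force: [0.5, -0.2, 0.8]
gripper_width: 0.0752
```

```bash
python3 - <<'E'
from h import *
plan([[.672,.125,.42]],182.5,20)
w=robot.snapshot("wrist");cv2.imwrite("pics/w5.png",w[:,:,::-1])
E
```

```text
t 11.8 pos [0.479  0.1171 0.325 ] ang left 90.0 rows 12
1 [-0.0, 0.7, -0.35] [0.0, 0.0, -0.94]
2 [-0.09, 0.7, -0.35] [0.0, 0.0, -0.94]
3 [-0.18, 0.68, -0.35] [0.0, 0.0, -0.94]
4 [-0.27, 0.65, -0.35] [0.0, 0.0, -0.94]
5 [-0.35, 0.61, -0.35] [0.0, 0.0, -0.94]
6 [-0.43, 0.56, -0.35] [0.0, 0.0, -0.94]
7 [-0.5, 0.5, -0.35] [0.0, 0.0, -0.94]
8 [-0.56, 0.43, -0.35] [0.0, 0.0, -0.94]
9 [-0.61, 0.35, -0.35] [0.0, 0.0, -0.94]
10 [-0.65, 0.27, -0.35] [0.0, 0.0, -0.94]
11 [-0.68, 0.18, -0.35] [0.0, 0.0, -0.94]
12 [0.0, 0.0, 0.0] [0.0, 0.0, -0.94]
```

View pics/w5.png

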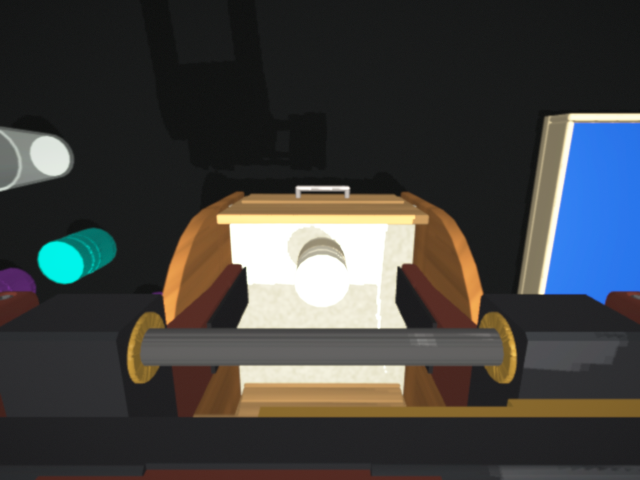

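The jar stands upright on the case floor at wrist pixel (322,275), released. Next I turn and go above the cover handle, taking ψ = 2.5° so joint 6 stays in range.

```bash
python3 - <<'E'
from h import *
plan([[.50,.118,.40],[.671,.125,.40]],2.5,20)
E
```

```text
t 11.85 pos [0.4811 0.1173 0.3283] ang left 90.0 rows 13
1 [-0.0, 0.19, -0.72] [0.0, -0.0, 0.94]
2 [0.02, 0.19, -0.72] [0.0, -0.0, 0.94]
3 [0.05, 0.19, -0.72] [0.0, -0.0, 0.94]
4 [0.07, 0.18, -0.72] [0.0, -0.0, 0.94]
5 [0.38, 0.66, 0.0] [0.0, -0.0, 0.94]
6 [0.46, 0.6, 0.0] [0.0, -0.0, 0.94]
7 [0.54, 0.54, 0.0] [0.0, -0.0, 0.94]
8 [0.6, 0.46, 0.0] [0.0, -0.0, 0.94]
9 [0.66, 0.38, 0.0] [0.0, -0.0, 0.94]
10 [0.7, 0.29, 0.0] [0.0, -0.0, 0.94]
11 [0.73, 0.2, 0.0] [0.0, -0.0, 0.94]
12 [0.75, 0.1, 0.0] [0.0, -0.0, 0.94]
13 [0.76, 0.0, -0.0] [0.0, 0.0, 0.0]
```

>>> apply_moves --rows '[{"offset": [0, 0.2, -0.72], "dr": [0, 0, 0.94], "fingers": 75}, {"offset": [0, 0.2, -0.72], "dr": [0, 0, 0.94], "fingers": 70}, {"offset": [0.05, 0.2, -0.72], "dr": [0, 0, 0.94], "fingers": 60}, {"offset": [0.05, 0.2, -0.72], "dr": [0, 0, 0.94], "fingers": 50}, {"offset": [0.4, 0.65, 0], "dr": [0, 0, 0.94], "fingers": 45}]'

```text
time: 12.35
eef_pos: [0.5195, 0.1179, 0.3983]
eef_rot: [0.889, 0.458, 0.002, 0.001]
force: [0.6, 0.8, 0.6]
gripper_width: 0.0496
```

>>> apply_moves --rows '[{"offset": [0.45, 0.6, 0], "dr": [0, 0, 0.94], "fingers": 36}, {"offset": [0.55, 0.55, 0], "dr": [0, 0, 0.94], "fingers": 36}, {"offset": [0.6, 0.45, 0], "dr": [0, 0, 0.94], "fingers": 36}, {"offset": [0.65, 0.4, 0], "dr": [0, 0, 0.94], "fingers": 36}, {"offset": [0.7, 0.3, 0], "dr": [0, 0, 0.94], "fingers": 36}]'

```text
time: 12.85
eef_pos: [0.6148, 0.1208, 0.395]
eef_rot: [0.989, 0.147, -0.0, -0.0]
force: [-0.1, 0.5, 0.1]
gripper_width: 0.0358
```

>>> apply_moves --rows '[{"offset": [0.75, 0.2, 0], "dr": [0, 0, 0.94], "fingers": 36}, {"offset": [0.75, 0.1, 0], "dr": [0, 0, 0.94], "fingers": 36}, {"offset": [0.75, 0, 0], "dr": [0, 0, 0], "fingers": 36}, {"offset": [0, 0, 0], "dr": [0, 0, 0], "fingers": 36}, {"offset": [0, 0, 0], "dr": [0, 0, 0], "fingers": 36}]'

```text
time: 13.35
eef_pos: [0.6708, 0.123, 0.3947]
eef_rot: [1.0, 0.019, -0.001, -0.0]
force: [-0.2, -0.1, -0.1]
gripper_width: 0.0359
```

```bash
python3 - <<'E'
from h import *
plan([[.671,.125,.40]],2.5,20)
w=robot.snapshot("wrist");cv2.imwrite("pics/w6.png",w[:,:,::-1])
E
```

```text
t 13.35 pos [0.6708 0.123  0.3947] ang left 0.3 rows 1
1 [0.01, -0.08, -0.21] [0.0, 0.0, 0.0]
```

View pics/w6.png

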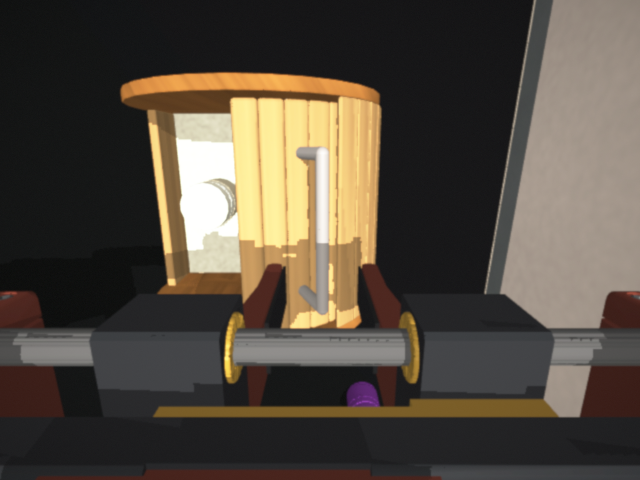

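```bash
python3 - <<'E'
from h import *
s,p,r=pose();p=np.array([.6708,.123,.3947]);r=down(np.radians(2.5))
for z in(.277,.281):
  a,b=wonz([322,153],z,p,r),wonz([322.5,309],z,p,r);print(a,b,np.linalg.norm(a-b),(a+b)/2)
plan([[.671,.125,.40]],2.5,20)
E
```

```text
[0.66952955 0.18465951 0.277     ] [0.6753452  0.06161417 0.277     ] 0.12318269785666924 [0.67243738 0.12313684 0.277     ]
[0.66951936 0.18473121 0.281     ] [0.6752438  0.06361551 0.281     ] 0.12125091354246469 [0.67238158 0.12417336 0.281     ]
t 13.4 pos [0.6705 0.123  0.3951] ang left 0.3 rows 1
1 [0.02, -0.08, -0.2] [0.0, 0.0, 0.0]
```

The bar runs down the image from (322,150) to (322,312), centred between the fingers. That agrees with the triangulated handle to within 2 mm.

>>> apply_moves --rows '[{"offset": [0.06, -0.05, 0.6], "dr": [0, 0, 0], "fingers": 36}, {"offset": [0, 0, 0.9], "dr": [0, 0, 0], "fingers": 36}, {"offset": [0, 0, 0.9], "dr": [0, 0, 0], "fingers": 36}, {"offset": [0, 0, 0.9], "dr": [0, 0, 0], "fingers": 36}, {"offset": [0, 0, 0.6], "dr": [0, 0, 0], "fingers": 36}]'

```text
time: 13.9
eef_pos: [0.6708, 0.1244, 0.2966]
eef_rot: [1.0, 0.02, -0.001, -0.0]
force: [0.4, -0.4, -1.4]
gripper_width: 0.0359
```

>>> apply_moves --rows '[{"offset": [0, 0, 0.2], "dr": [0, 0, 0], "fingers": 36}, {"offset": [0, 0, 0], "dr": [0, 0, 0], "fingers": 36}]'

```text
time: 14.1
eef_pos: [0.6717, 0.1244, 0.2927]
eef_rot: [1.0, 0.019, -0.001, -0.0]
force: [0.2, 0.2, 0.1]
gripper_width: 0.0362
```

>>> apply_moves --rows '[{"offset": [0, 0, 0], "dr": [0, 0, 0], "fingers": 5}, {"offset": [0, 0, 0], "dr": [0, 0, 0], "fingers": 5}, {"offset": [0, 0, 0], "dr": [0, 0, 0], "fingers": 5}, {"offset": [0, 0, 0], "dr": [0, 0, 0], "fingers": 5}, {"offset": [0, 0, 0], "dr": [0, 0, 0], "fingers": 5}]' --squeeze 8

```text
time: 14.6
eef_pos: [0.6727, 0.1244, 0.2934]
eef_rot: [1.0, 0.019, 0.0, -0.0]
force: [-2.2, -0.6, 0.5]
gripper_width: 0.0096
```

```bash
cat >> h.py <<'E'
C=np.array([.5975,.1220,.132]);YAW=np.radians(2.5);EX=np.array([np.cos(YAW),np.sin(YAW),0]);EY=np.array([-np.sin(YAW),np.cos(YAW),0])
BACK=.0135
def tgt(th,tilt,back=None):
    back=BACK if back is None else back
    r=down(YAW)*R.from_rotvec([0,tilt,0])
    bar=C-.165*np.cos(th)*EX+np.array([0,0,.165*np.sin(th)])+EY*.0024*0
    return bar-r.apply([0,0,back]),r
def arcplan(th1,n,tilt1,back=None):
    s,p,r=pose()
    bar=p+r.apply([0,0,BACK if back is None else back])
    v=bar-C;x=v@EX;z=v[2];th=np.arctan2(z,-x);rad=np.hypot(x,z)
    tilt0=np.arctan2(r.apply([0,0,1])@EX,-r.apply([0,0,1])[2])
    print("t",s["time"],"th",th,"q",th-.436,"rad",rad,"tilt",np.degrees(tilt0),"y",v@EY,"F",np.round(s["force"],1),"w",s["gripper_width"])
    for k in range(1,n+1):
        f=k/n
        pt,rt=tgt(th+(th1-th)*f,tilt0+(tilt1-tilt0)*f,back)
        pt=pt+EY*((p-pt)@EY)
        print(k,(r.inv().apply(pt-p)/.025).round(2).tolist(),(np.degrees((r.inv()*rt).as_rotvec())/8).round(2).tolist())
        p,r=pt,rt
E
python3 - <<'E'
from h import *
arcplan(.436,24,np.radians(15))
E
```

```text
t 14.6 th 2.041694681406063 q 1.6056946814060629 rad 0.16591265684893333 tilt 0.02548960124595133 y -0.0008809784681641612 F [-2.2 -0.6  0.5] w 0.00960179188078602
1 [-0.42, 0.0, -0.15] [-0.0, 0.08, -0.04]
2 [-0.42, 0.0, -0.16] [0.0, 0.08, 0.0]
3 [-0.42, 0.0, -0.14] [0.0, 0.08, -0.0]
4 [-0.43, 0.0, -0.12] [0.0, 0.08, 0.0]
5 [-0.44, 0.0, -0.09] [-0.0, 0.08, 0.0]
6 [-0.44, -0.0, -0.07] [0.0, 0.08, -0.0]
7 [-0.45, 0.0, -0.04] [-0.0, 0.08, -0.0]
8 [-0.45, -0.0, -0.02] [0.0, 0.08, 0.0]
9 [-0.45, -0.0, 0.0] [-0.0, 0.08, -0.0]
10 [-0.45, 0.0, 0.03] [0.0, 0.08, -0.0]
11 [-0.44, -0.0, 0.05] [-0.0, 0.08, 0.0]
12 [-0.44, -0.0, 0.08] [0.0, 0.08, 0.0]
13 [-0.44, -0.0, 0.1] [0.0, 0.08, 0.0]
14 [-0.43, 0.0, 0.13] [0.0, 0.08, 0.0]
15 [-0.42, -0.0, 0.15] [0.0, 0.08, -0.0]
16 [-0.41, 0.0, 0.17] [-0.0, 0.08, 0.0]
17 [-0.4, 0.0, 0.2] [-0.0, 0.08, 0.0]
18 [-0.39, -0.0, 0.22] [0.0, 0.08, 0.0]
19 [-0.38, -0.0, 0.24] [0.0, 0.08, 0.0]
20 [-0.36, 0.0, 0.26] [0.0, 0.08, -0.0]
21 [-0.35, 0.0, 0.28] [0.0, 0.08, 0.0]
22 [-0.33, -0.0, 0.3] [-0.0, 0.08, -0.0]
23 [-0.32, 0.0, 0.32] [-0.0, 0.08, 0.0]
24 [-0.3, -0.0, 0.33] [0.0, 0.08, 0.0]
```

>>> apply_moves --rows '[{"offset": [-0.2, 0, -0.08], "dr": [0, 0, 0], "fingers": 5}, {"offset": [-0.42, 0, -0.17], "dr": [0, 0.08, 0], "fingers": 5}, {"offset": [-0.42, 0, -0.15], "dr": [0, 0.08, 0], "fingers": 5}, {"offset": [-0.42, 0, -0.13], "dr": [0, 0.08, 0], "fingers": 5}, {"offset": [-0.43, 0, -0.11], "dr": [0, 0.08, 0], "fingers": 5}]' --squeeze 15

```text
time: 15.1
eef_pos: [0.6251, 0.1225, 0.309]
eef_rot: [1.0, 0.019, 0.024, -0.0]
force: [4.2, -0.1, -1.8]
gripper_width: 0.0094
```

```bash
python3 - <<'E'
from h import *
arcplan(.436,20,np.radians(15))
E
```

```text
t 15.1 th 1.7419998961193723 q 1.3059998961193724 rad 0.16590653292810323 tilt 2.7218840769476427 y -0.0007377562719141992 F [ 4.2 -0.1 -1.8] w 0.009381230209768748
1 [-0.44, 0.0, -0.04] [0.0, 0.08, -0.04]
2 [-0.43, 0.0, -0.06] [0.0, 0.08, -0.0]
3 [-0.44, -0.0, -0.03] [0.0, 0.08, 0.0]
4 [-0.44, -0.0, -0.01] [-0.0, 0.08, 0.0]
5 [-0.44, -0.0, 0.01] [-0.0, 0.08, 0.0]
6 [-0.44, -0.0, 0.04] [0.0, 0.08, 0.0]
7 [-0.43, -0.0, 0.06] [0.0, 0.08, -0.0]
8 [-0.43, 0.0, 0.08] [0.0, 0.08, 0.0]
9 [-0.42, 0.0, 0.11] [0.0, 0.08, 0.0]
10 [-0.42, 0.0, 0.13] [0.0, 0.08, 0.0]
11 [-0.41, 0.0, 0.15] [0.0, 0.08, -0.0]
12 [-0.4, 0.0, 0.17] [0.0, 0.08, 0.0]
13 [-0.39, -0.0, 0.19] [0.0, 0.08, -0.0]
14 [-0.38, 0.0, 0.22] [0.0, 0.08, 0.0]
15 [-0.37, 0.0, 0.24] [-0.0, 0.08, 0.0]
16 [-0.35, -0.0, 0.25] [0.0, 0.08, 0.0]
17 [-0.34, 0.0, 0.27] [0.0, 0.08, 0.0]
18 [-0.32, -0.0, 0.29] [-0.0, 0.08, -0.0]
19 [-0.31, 0.0, 0.31] [0.0, 0.08, 0.0]
20 [-0.29, -0.0, 0.32] [-0.0, 0.08, -0.0]
```

Tracking well at about 4 N.

>>> apply_moves --rows '[{"offset": [-0.44, 0, -0.05], "dr": [0, 0.08, 0], "fingers": 5}, {"offset": [-0.44, 0, -0.05], "dr": [0, 0.08, 0], "fingers": 5}, {"offset": [-0.44, 0, -0.03], "dr": [0, 0.08, 0], "fingers": 5}, {"offset": [-0.44, 0, -0.01], "dr": [0, 0.08, 0], "fingers": 5}, {"offset": [-0.44, 0, 0.01], "dr": [0, 0.08, 0], "fingers": 5}]'

```text
time: 15.6
eef_pos: [0.5705, 0.1203, 0.3094]
eef_rot: [0.998, 0.019, 0.053, -0.001]
force: [4.2, -0.3, 1.9]
gripper_width: 0.0095
```

```bash
python3 - <<'E'
from h import *
arcplan(.436,15,np.radians(15))
E
```

```text
t 15.6 th 1.4159345387762907 q 0.9799345387762908 rad 0.16600869302439317 tilt 6.037355074613301 y -0.0005320648197503528 F [ 4.2 -0.3  1.9] w 0.009549086306930053
1 [-0.43, 0.0, 0.08] [0.0, 0.07, -0.03]
2 [-0.43, -0.0, 0.06] [0.0, 0.07, 0.0]
3 [-0.43, -0.0, 0.08] [0.0, 0.07, 0.0]
4 [-0.42, 0.0, 0.11] [-0.0, 0.07, -0.0]
5 [-0.42, 0.0, 0.13] [0.0, 0.07, 0.0]
6 [-0.41, 0.0, 0.15] [0.0, 0.07, 0.0]
7 [-0.4, 0.0, 0.17] [-0.0, 0.07, 0.0]
8 [-0.39, -0.0, 0.19] [0.0, 0.07, 0.0]
9 [-0.38, 0.0, 0.21] [-0.0, 0.07, -0.0]
10 [-0.37, -0.0, 0.23] [0.0, 0.07, -0.0]
11 [-0.35, -0.0, 0.25] [0.0, 0.07, 0.0]
12 [-0.34, -0.0, 0.27] [-0.0, 0.07, -0.0]
13 [-0.32, -0.0, 0.29] [0.0, 0.07, -0.0]
14 [-0.31, -0.0, 0.31] [0.0, 0.07, 0.0]
15 [-0.29, 0.0, 0.32] [-0.0, 0.07, -0.0]
```

>>> apply_moves --rows '[{"offset": [-0.43, 0, 0.05], "dr": [0, 0.07, 0], "fingers": 5}, {"offset": [-0.43, 0, 0.06], "dr": [0, 0.07, 0], "fingers": 5}, {"offset": [-0.43, 0, 0.08], "dr": [0, 0.07, 0], "fingers": 5}, {"offset": [-0.42, 0, 0.11], "dr": [0, 0.07, 0], "fingers": 5}, {"offset": [-0.42, 0, 0.13], "dr": [0, 0.07, 0], "fingers": 5}]' --squeeze 20

```text
time: 16.1
eef_pos: [0.5188, 0.1184, 0.2921]
eef_rot: [0.997, 0.019, 0.077, -0.002]
force: [4.5, -0.5, 1.3]
gripper_width: 0.0095
```

```bash
python3 - <<'E'
from h import *
arcplan(.436,10,np.radians(15))
E
```

```text
t 16.1 th 1.0893024559637814 q 0.6533024559637814 rad 0.16562484867818636 tilt 8.803579747978494 y -0.00018296408716258662 F [ 4.5 -0.5  1.3] w 0.009454991550021241
1 [-0.4, 0.0, 0.18] [0.0, 0.08, -0.03]
2 [-0.4, -0.0, 0.17] [-0.0, 0.08, 0.0]
3 [-0.39, -0.0, 0.2] [-0.0, 0.08, 0.0]
4 [-0.38, -0.0, 0.22] [0.0, 0.08, -0.0]
5 [-0.37, 0.0, 0.24] [0.0, 0.08, 0.0]
6 [-0.35, 0.0, 0.26] [-0.0, 0.08, 0.0]
7 [-0.34, -0.0, 0.27] [-0.0, 0.08, 0.0]
8 [-0.32, 0.0, 0.29] [0.0, 0.08, 0.0]
9 [-0.31, -0.0, 0.31] [0.0, 0.08, 0.0]
10 [-0.29, -0.0, 0.32] [-0.0, 0.08, 0.0]
```

>>> apply_moves --rows '[{"offset": [-0.41, 0, 0.16], "dr": [0, 0.08, 0], "fingers": 5}, {"offset": [-0.4, 0, 0.17], "dr": [0, 0.08, 0], "fingers": 5}, {"offset": [-0.39, 0, 0.2], "dr": [0, 0.08, 0], "fingers": 5}, {"offset": [-0.38, 0, 0.22], "dr": [0, 0.08, 0], "fingers": 5}, {"offset": [-0.37, 0, 0.24], "dr": [0, 0.08, 0], "fingers": 5}]'

```text
time: 16.6
eef_pos: [0.4751, 0.1167, 0.2591]
eef_rot: [0.994, 0.019, 0.104, -0.002]
force: [6.5, 0.5, -0.9]
gripper_width: 0.0094
```

```bash
python3 - <<'E'
from h import *
arcplan(.436,6,np.radians(15))
E
```

```text
t 16.6 th 0.7603994689748661 q 0.3243994689748661 rad 0.16518807207799743 tilt 11.98870892247756 y 7.732549536459747e-05 F [ 6.5  0.5 -0.9] w 0.009427967163489129
1 [-0.29, 0.0, 0.22] [0.01, 0.06, -0.03]
2 [-0.28, -0.0, 0.22] [0.0, 0.06, -0.0]
3 [-0.27, 0.0, 0.23] [0.0, 0.06, 0.0]
4 [-0.26, 0.0, 0.25] [0.0, 0.06, 0.0]
5 [-0.25, 0.0, 0.26] [0.0, 0.06, 0.0]
6 [-0.24, -0.0, 0.27] [-0.0, 0.06, 0.0]
```

>>> apply_moves --rows '[{"offset": [-0.29, 0, 0.22], "dr": [0, 0.06, 0], "fingers": 5}, {"offset": [-0.28, 0, 0.22], "dr": [0, 0.06, 0], "fingers": 5}, {"offset": [-0.27, 0, 0.24], "dr": [0, 0.06, 0], "fingers": 5}, {"offset": [-0.26, 0, 0.25], "dr": [0, 0.06, 0], "fingers": 5}]'

```text
time: 17.0
eef_pos: [0.4533, 0.1159, 0.2303]
eef_rot: [0.992, 0.019, 0.121, -0.002]
force: [3.7, 0.8, 0.8]
gripper_width: 0.0095
```

```bash
python3 - <<'E'
from h import *
arcplan(.436,5,np.radians(15))
E
```

```text
t 17.0 th 0.5432188864340917 q 0.10721888643409166 rad 0.16484625944077827 tilt 13.874783076439776 y 0.0002032272619577845 F [3.7 0.8 0.8] w 0.009453272999611548
1 [-0.11, 0.0, 0.1] [0.01, 0.03, -0.03]
2 [-0.1, -0.0, 0.1] [0.0, 0.03, 0.0]
3 [-0.1, -0.0, 0.1] [-0.0, 0.03, -0.0]
4 [-0.1, 0.0, 0.11] [0.0, 0.03, 0.0]
5 [-0.09, 0.0, 0.11] [0.0, 0.03, -0.0]
```

>>> apply_moves --rows '[{"offset": [-0.1, 0, 0.1], "dr": [0, 0.03, 0], "fingers": 5}, {"offset": [-0.1, 0, 0.1], "dr": [0, 0.03, 0], "fingers": 5}, {"offset": [-0.1, 0, 0.1], "dr": [0, 0.03, 0], "fingers": 5}, {"offset": [-0.1, 0, 0.11], "dr": [0, 0.03, 0], "fingers": 5}]'

```text
time: 17.4
eef_pos: [0.4472, 0.1158, 0.2184]
eef_rot: [0.991, 0.019, 0.129, -0.003]
force: [-5.2, -1.1, 28.8]
gripper_width: 0.0095
```

```bash
python3 - <<'E'
from h import *
arcplan(.40,4,np.radians(15))
E
```

```text
t 17.4 th 0.4629202413833907 q 0.02692024138339072 rad 0.16429514923102553 tilt 14.855662732347687 y 0.000310804977822609 F [-5.2 -1.1 28.8] w 0.009464932189198557
1 [-0.09, 0.0, 0.06] [0.01, 0.0, -0.03]
2 [-0.07, -0.0, 0.08] [0.0, 0.0, -0.0]
3 [-0.07, 0.0, 0.08] [-0.0, 0.0, -0.0]
4 [-0.06, 0.0, 0.08] [0.0, 0.0, 0.0]
```

A 28.8 N stop at an estimated q of about 0.03, so the edge appears to be on the front wall. I look before releasing.

```bash
python3 - <<'E'
from h import *
for n in ["wrist","top","scene"]:
    w=robot.snapshot(n);cv2.imwrite(f"pics/{n}7.png",w[:,:,::-1])
t=cv2.imread("pics/top7.png");s=cv2.imread("pics/scene7.png")
cv2.imwrite("pics/c7.png",np.hstack([cv2.resize(t[130:320,110:310],(400,380)),cv2.resize(s[170:400,325:535],(380,380))]))
E
```

```text
(no output)
```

View pics/c7.png

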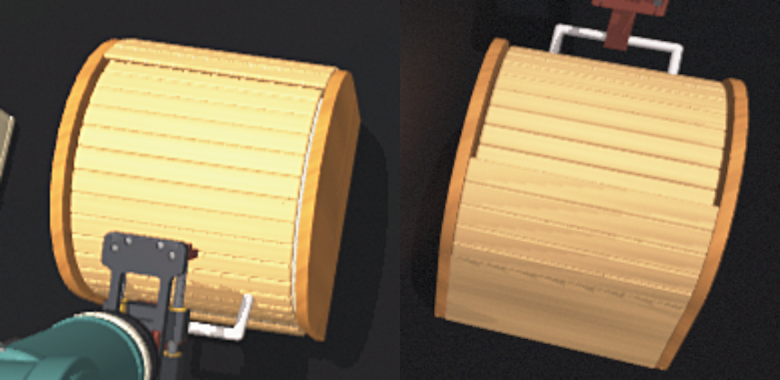

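View pics/wrist7.png

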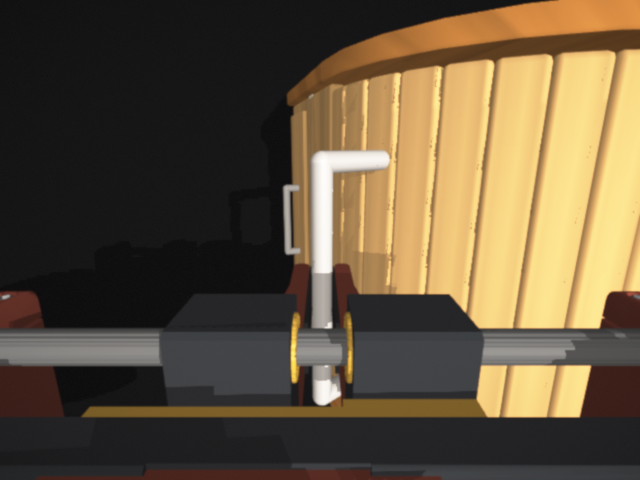

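Top and scene views show the slats covering the whole opening. I release, opening modestly because the slat-side gap is small, and back out.

>>> apply_moves --rows '[{"offset": [0, 0, 0], "dr": [0, 0, 0], "fingers": 18}, {"offset": [0, 0, 0], "dr": [0, 0, 0], "fingers": 26}, {"offset": [0, 0, 0], "dr": [0, 0, 0], "fingers": 26}, {"offset": [0, 0, 0], "dr": [0, 0, 0], "fingers": 26}]'

```text
time: 17.95
eef_pos: [0.445, 0.1155, 0.2164]
eef_rot: [0.992, 0.019, 0.126, -0.002]
force: [0.3, -0.7, 0.0]
gripper_width: 0.0257
```

```bash
python3 - <<'E'
from h import *
s,p,r=pose();print(p,s["force"])
w=robot.snapshot("wrist");cv2.imwrite("pics/w8.png",w[:,:,::-1])
E
```

```text
[0.44501074 0.1155074  0.21636381] [ 0.28451001 -0.70620148  0.00102355]
```

View pics/w8.png

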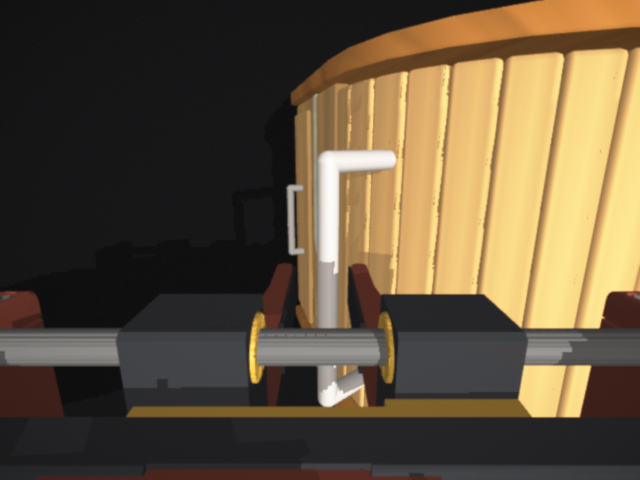

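```bash
python3 - <<'E'
import cv2,numpy as np
a=cv2.imread("pics/wrist7.png")[80:330,270:370];b=cv2.imread("pics/w8.png")[80:330,270:370]
cv2.imwrite("pics/z.png",np.hstack([cv2.resize(a,None,fx=2.4*1.3,fy=2.4,interpolation=2),cv2.resize(b,None,fx=2.4*1.3,fy=2.4,interpolation=2)]))
E
```

```text
(no output)
```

View pics/z.png

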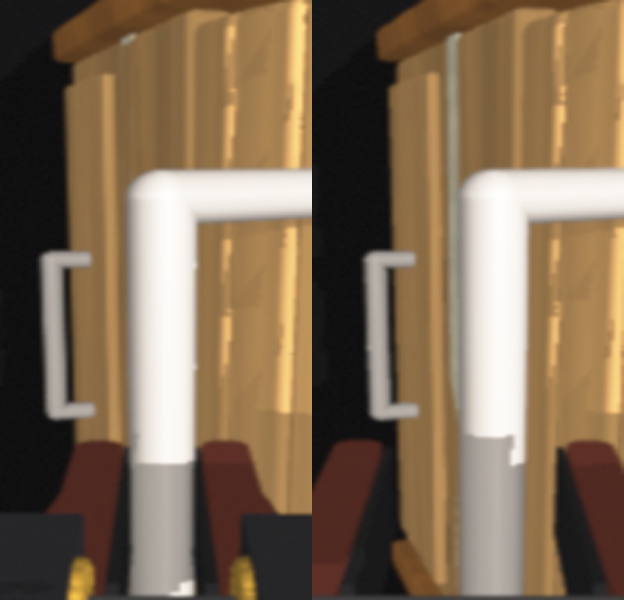

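Zooming in, a thin pale line about 3 px wide shows between the front wall and the cover edge after release. It wasn't there before, so the cover probably sprang back a little. I'll back out, close the fingers, and press the bar down from above with the tips.

>>> apply_moves --rows '[{"offset": [0, 0, -0.3], "dr": [0, 0, 0], "fingers": 26}, {"offset": [0, 0, -0.6], "dr": [0, 0, 0], "fingers": 26}, {"offset": [0, 0, -0.8], "dr": [0, 0, 0], "fingers": 26}, {"offset": [0, 0, -0.8], "dr": [0, 0, 0], "fingers": 26}, {"offset": [0, 0, -0.5], "dr": [0, 0, 0], "fingers": 26}]'

```text
time: 18.5
eef_pos: [0.4271, 0.1149, 0.2914]
eef_rot: [0.992, 0.019, 0.128, -0.003]
force: [0.2, -0.3, 0.4]
gripper_width: 0.026
```

>>> apply_moves --rows '[{"offset": [0, 0, 0], "dr": [0, -0.62, 0], "fingers": 0}, {"offset": [0, 0, 0], "dr": [0, -0.62, 0], "fingers": 0}, {"offset": [0, 0, 0], "dr": [0, -0.62, 0], "fingers": 0}, {"offset": [0, 0, 0], "dr": [0, 0, 0], "fingers": 0}, {"offset": [0, 0, 0], "dr": [0, 0, 0], "fingers": 0}]'

```text
time: 19.0
eef_pos: [0.4271, 0.1148, 0.2895]
eef_rot: [1.0, 0.019, -0.002, 0.0]
force: [-0.2, 1.9, -0.3]
gripper_width: 0.0005
```

```bash
python3 - <<'E'
from h import *
s,p,r=pose();print(p,s["force"],s["gripper_width"])
w=robot.snapshot("wrist");cv2.imwrite("pics/w9.png",w[:,:,::-1])
plan([[.447,.1158,.245]],2.5,20)
E
```

```text
[0.4271413  0.11481818 0.28947202] [-0.15807103  1.87444588 -0.30027638] 0.0005232477654666707
t 19.05 pos [0.4265 0.1148 0.2894] ang left 0.3 rows 3
1 [0.28, -0.0, 0.59] [-0.0, 0.03, -0.04]
2 [0.27, -0.0, 0.59] [0.0, 0.0, 0.0]
3 [0.27, -0.0, 0.59] [0.0, 0.0, 0.0]
```

View pics/w9.png

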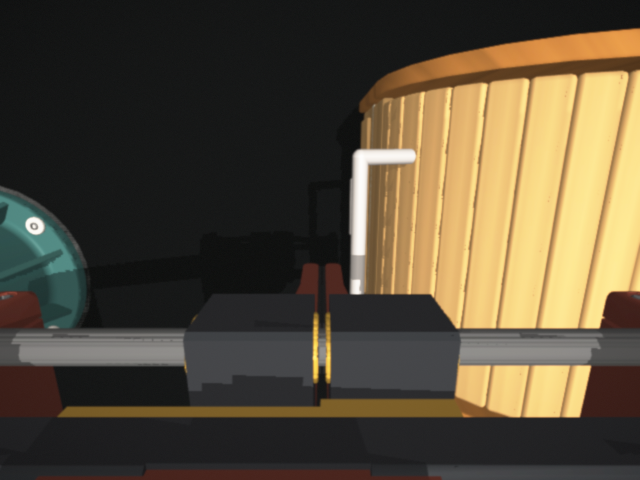

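```bash
python3 - <<'E'
from h import *
p=np.array([.4268,.1148,.2894]);r=down(YAW)
for z in (.200,.204,.21):
    v=wonz([358,157],z,p,r)-C;print(z,v@EX,v@EY, -np.sqrt(.165**2-(z-.132)**2))
E
```

```text
0.2 -0.14629345638821112 0.059909662680232366 -0.1503362896974646
0.204 -0.14670953185415214 0.06002600478676023 -0.14846211637990347
0.21 -0.14733364505306368 0.06020051794655202 -0.14539944979263164
```

>>> apply_moves --rows '[{"offset": [0.45, 0, 0.4], "dr": [0, 0, 0], "fingers": 0}, {"offset": [0.45, 0, 0.5], "dr": [0, 0, 0], "fingers": 0}, {"offset": [0, 0, 0.5], "dr": [0, 0, 0], "fingers": 0}, {"offset": [0, 0, 0.3], "dr": [0, 0, 0], "fingers": 0}, {"offset": [0, 0, 0], "dr": [0, 0, 0], "fingers": 0}]'

```text
time: 19.55
eef_pos: [0.4485, 0.1156, 0.2453]
eef_rot: [1.0, 0.019, -0.004, 0.0]
force: [0.0, 0.2, 0.4]
gripper_width: 0.0003
```

>>> apply_moves --rows '[{"offset": [0, 0, 0.1], "dr": [0, 0, 0], "fingers": 0}, {"offset": [0, 0, 0.1], "dr": [0, 0, 0], "fingers": 0}, {"offset": [0, 0, 0.1], "dr": [0, 0, 0], "fingers": 0}, {"offset": [0, 0, 0], "dr": [0, 0, 0], "fingers": 0}]'

```text
time: 19.95
eef_pos: [0.4493, 0.1157, 0.2395]
eef_rot: [1.0, 0.019, -0.002, -0.0]
force: [0.6, -0.1, -0.4]
gripper_width: 0.0004
```

>>> apply_moves --rows '[{"offset": [0, 0, 0.08], "dr": [0, 0, 0], "fingers": 0}, {"offset": [0, 0, 0.08], "dr": [0, 0, 0], "fingers": 0}, {"offset": [0, 0, 0], "dr": [0, 0, 0], "fingers": 0}]'

```text
time: 20.25
eef_pos: [0.4492, 0.1157, 0.2353]
eef_rot: [1.0, 0.019, -0.002, 0.0]
force: [0.2, -0.4, 0.7]
gripper_width: 0.0004
```

>>> apply_moves --rows '[{"offset": [0, 0, 0.08], "dr": [0, 0, 0], "fingers": 0}, {"offset": [0, 0, 0], "dr": [0, 0, 0], "fingers": 0}]'

```text
time: 20.45
eef_pos: [0.4492, 0.1157, 0.2333]
eef_rot: [1.0, 0.019, -0.002, 0.0]
force: [0.3, -0.0, 1.2]
gripper_width: 0.0006
```

>>> apply_moves --rows '[{"offset": [0, 0, 0.08], "dr": [0, 0, 0], "fingers": 0}, {"offset": [0, 0, 0], "dr": [0, 0, 0], "fingers": 0}]'

```text
time: 20.65
eef_pos: [0.4495, 0.1158, 0.2319]
eef_rot: [1.0, 0.019, -0.002, -0.0]
force: [-0.3, 0.5, 3.7]
gripper_width: 0.0005
```

>>> apply_moves --rows '[{"offset": [0, 0, 0.06], "dr": [0, 0, 0], "fingers": 0}, {"offset": [0, 0, 0], "dr": [0, 0, 0], "fingers": 0}]'

```text
time: 20.85
eef_pos: [0.4496, 0.1158, 0.2315]
eef_rot: [1.0, 0.019, -0.002, -0.0]
force: [-3.4, -1.0, 14.1]
gripper_width: 0.0008
```

>>> apply_moves --rows '[{"offset": [0, 0, 0.06], "dr": [0, 0, 0], "fingers": 0}, {"offset": [0, 0, 0], "dr": [0, 0, 0], "fingers": 0}]'

```text
time: 21.05
eef_pos: [0.4496, 0.1158, 0.2312]
eef_rot: [1.0, 0.019, -0.001, -0.0]
force: [-8.8, 0.4, 26.8]
gripper_width: 0.0006
```

Hard stop: force climbs from 14 to 27 N over 0.3 mm. The bar is at z = 0.201, against 0.202 expected at q = 0. I lift off and check.

>>> apply_moves --rows '[{"offset": [0, 0, -0.1], "dr": [0, 0, 0], "fingers": 0}, {"offset": [0, 0, -0.3], "dr": [0, 0, 0], "fingers": 0}, {"offset": [0, 0, -0.7], "dr": [0, 0, 0], "fingers": 0}, {"offset": [0, 0, -0.8], "dr": [0, 0, 0], "fingers": 0}, {"offset": [0, 0, -0.8], "dr": [0, 0, 0], "fingers": 0}]'

```text
time: 21.55
eef_pos: [0.4494, 0.1157, 0.2967]
eef_rot: [1.0, 0.019, -0.002, 0.0]
force: [-0.1, -0.4, -0.6]
gripper_width: 0.0003
```

>>> apply_moves --rows '[{"offset": [-0.4, 0.5, -0.7], "dr": [0, 0.5, 0], "fingers": 0}, {"offset": [-0.4, 0.8, -0.3], "dr": [0, 0.5, 0], "fingers": 0}, {"offset": [-0.4, 0.8, 0], "dr": [0, 0.5, 0], "fingers": 0}, {"offset": [0, 0.8, 0], "dr": [0, 0.5, 0], "fingers": 0}, {"offset": [0, 0, 0], "dr": [0, 0, 0], "fingers": 0}]'

```text
time: 22.05
eef_pos: [0.4201, 0.0409, 0.3187]
eef_rot: [0.99, 0.018, 0.137, -0.002]
force: [-0.0, -0.2, -0.8]
gripper_width: 0.0004
```

```bash
python3 - <<'E'
from h import *
s,p,r=pose();print(p,s["eef_rot"],s["force"])
for n in ["wrist","top","scene"]:
    w=robot.snapshot(n);cv2.imwrite(f"pics/{n}10.png",w[:,:,::-1])
E
```

```text
[0.42007488 0.04085935 0.31874789] [ 0.99037092  0.0179605   0.13724974 -0.00231636] [-0.04445612 -0.18545483 -0.81076393]
```

View pics/wrist10.png

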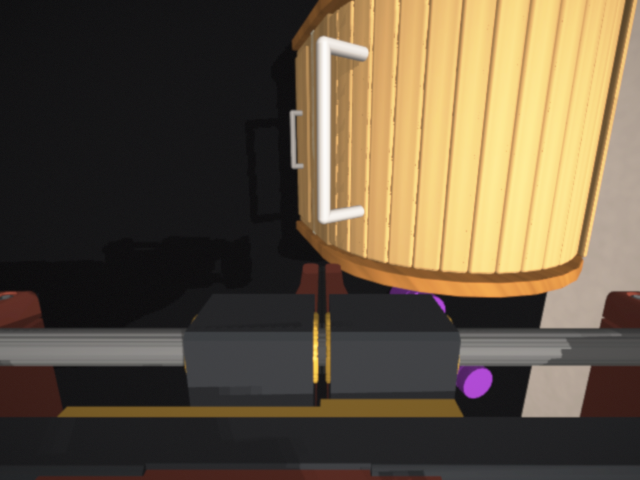

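View pics/top10.png

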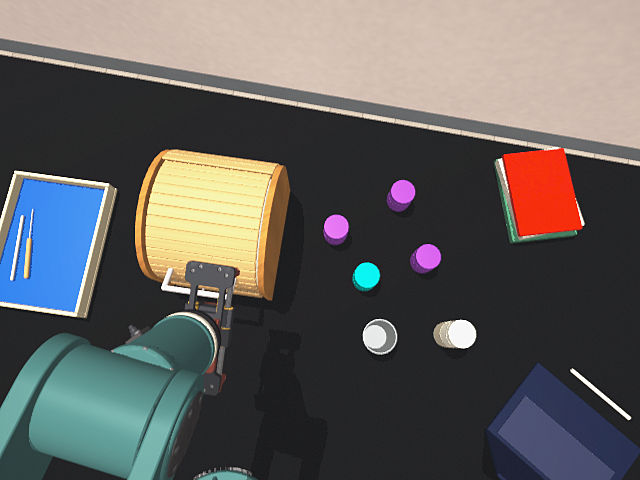

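View pics/scene10.png

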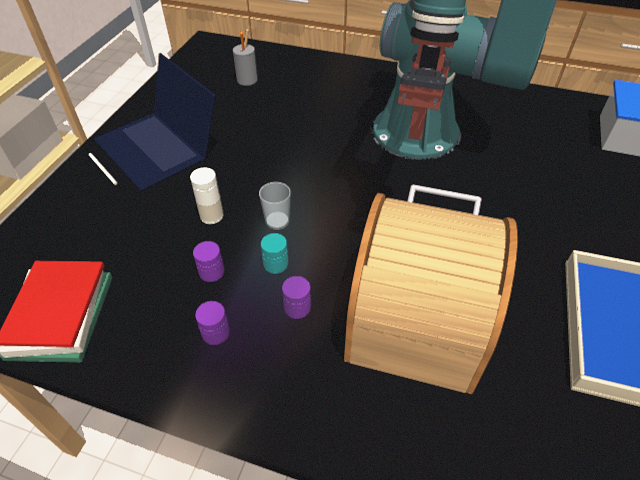

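```bash
python3 - <<'E'
import cv2
a=cv2.imread("pics/wrist10.png")[20:260,280:390]
cv2.imwrite("pics/z10.png",cv2.resize(a,None,fx=4,fy=2.5,interpolation=2))
E
```

```text
(no output)
```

View pics/z10.png

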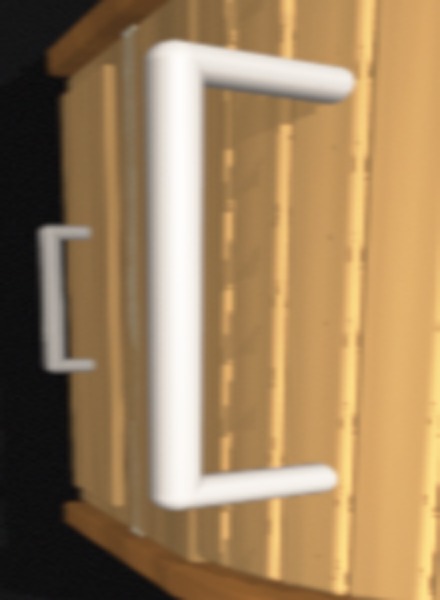

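A pale seam is still visible at (133) in the zoom, so I check with a second light touch whether the cover rests at its stop.

>>> apply_moves --rows '[{"offset": [0.4, -0.8, 0], "dr": [0, -0.5, 0], "fingers": 0}, {"offset": [0.4, -0.8, 0], "dr": [0, -0.5, 0], "fingers": 0}, {"offset": [0.4, -0.8, 0.2], "dr": [0, -0.5, 0], "fingers": 0}, {"offset": [0.1, -0.6, 0.2], "dr": [0, -0.5, 0], "fingers": 0}, {"offset": [0, 0, 0], "dr": [0, 0, 0], "fingers": 0}]'

```text
time: 22.7
eef_pos: [0.4545, 0.1209, 0.3143]
eef_rot: [1.0, 0.021, -0.004, -0.0]
force: [-0.4, 0.6, -0.2]
gripper_width: 0.0004
```

```bash
python3 - <<'E'
from h import *
plan([[.4495,.1157,.25],[.4495,.1157,.2345]],2.5,20)
E
```

```text
t 22.7 pos [0.4545 0.1209 0.3143] ang left 0.4 rows 5
1 [-0.05, 0.05, 0.64] [-0.0, 0.05, -0.02]
2 [-0.05, 0.05, 0.64] [0.0, 0.0, 0.0]
3 [-0.05, 0.05, 0.64] [0.0, 0.0, 0.0]
4 [-0.05, 0.05, 0.64] [0.0, 0.0, 0.0]
5 [-0.0, -0.0, 0.62] [0.0, 0.0, 0.0]
```

>>> apply_moves --rows '[{"offset": [-0.1, 0.1, 0.64], "dr": [0, 0.05, 0], "fingers": 0}, {"offset": [-0.1, 0.1, 0.64], "dr": [0, 0, 0], "fingers": 0}, {"offset": [0, 0, 0.64], "dr": [0, 0, 0], "fingers": 0}, {"offset": [0, 0, 0.64], "dr": [0, 0, 0], "fingers": 0}, {"offset": [0, 0, 0.3], "dr": [0, 0, 0], "fingers": 0}]'

```text
time: 23.2
eef_pos: [0.4465, 0.1132, 0.2427]
eef_rot: [1.0, 0.02, 0.001, 0.0]
force: [0.0, -1.2, 0.7]
gripper_width: 0.0007
```

>>> apply_moves --rows '[{"offset": [0, 0, 0.1], "dr": [0, 0, 0], "fingers": 0}, {"offset": [0, 0, 0], "dr": [0, 0, 0], "fingers": 0}]'

```text
time: 23.4
eef_pos: [0.4474, 0.1132, 0.2415]
eef_rot: [1.0, 0.019, 0.001, -0.0]
force: [-0.6, -0.2, -0.0]
gripper_width: 0.0003
```

>>> apply_moves --rows '[{"offset": [0, 0, 0.04], "dr": [0, 0, 0], "fingers": 0}, {"offset": [0, 0, 0], "dr": [0, 0, 0], "fingers": 0}]'

```text
time: 23.6
eef_pos: [0.4478, 0.1132, 0.241]
eef_rot: [1.0, 0.019, 0.002, -0.0]
force: [0.5, -0.1, -0.2]
gripper_width: 0.0004
```

>>> apply_moves --rows '[{"offset": [0, 0, 0.04], "dr": [0, 0, 0], "fingers": 0}, {"offset": [0, 0, 0], "dr": [0, 0, 0], "fingers": 0}]'

```text
time: 23.8
eef_pos: [0.4474, 0.1131, 0.2396]
eef_rot: [1.0, 0.019, 0.002, -0.0]
force: [-0.8, 0.3, 0.8]
gripper_width: 0.0008
```

>>> apply_moves --rows '[{"offset": [0, 0, 0.1], "dr": [0, 0, 0], "fingers": 0}, {"offset": [0, 0, 0.1], "dr": [0, 0, 0], "fingers": 0}, {"offset": [0, 0, 0], "dr": [0, 0, 0], "fingers": 0}]'

```text
time: 24.1
eef_pos: [0.447, 0.1131, 0.234]
eef_rot: [1.0, 0.019, 0.001, -0.0]
force: [-0.5, -0.1, 0.1]
gripper_width: 0.0005
```

>>> apply_moves --rows '[{"offset": [0, 0, 0.04], "dr": [0, 0, 0], "fingers": 0}, {"offset": [0, 0, 0], "dr": [0, 0, 0], "fingers": 0}]'

```text
time: 24.3
eef_pos: [0.4473, 0.1132, 0.2333]
eef_rot: [1.0, 0.019, 0.001, -0.0]
force: [-0.0, 0.6, -0.1]
gripper_width: 0.0006
```

>>> apply_moves --rows '[{"offset": [0, 0, 0.04], "dr": [0, 0, 0], "fingers": 0}, {"offset": [0, 0, 0], "dr": [0, 0, 0], "fingers": 0}]'

```text
time: 24.5
eef_pos: [0.4473, 0.1131, 0.2323]
eef_rot: [1.0, 0.019, 0.001, -0.0]
force: [0.1, -0.1, -0.0]
gripper_width: 0.0004
```

>>> apply_moves --rows '[{"offset": [0, 0, 0.04], "dr": [0, 0, 0], "fingers": 0}, {"offset": [0, 0, 0], "dr": [0, 0, 0], "fingers": 0}]'

```text
time: 24.7
eef_pos: [0.4474, 0.1132, 0.2318]
eef_rot: [1.0, 0.019, 0.002, -0.0]
force: [-1.6, 0.1, 3.9]
gripper_width: 0.0004
```

>>> apply_moves --rows '[{"offset": [0, 0, 0.04], "dr": [0, 0, 0], "fingers": 0}, {"offset": [0, 0, 0], "dr": [0, 0, 0], "fingers": 0}]'

```text
time: 24.9
eef_pos: [0.4475, 0.1132, 0.2315]
eef_rot: [1.0, 0.019, 0.002, -0.0]
force: [-3.4, -0.2, 12.9]
gripper_width: 0.0003
```

There is no force down to 0.2323, then a stiff rise from 0.2318 with no free travel. So the cover is resting on its stop, and the pale line is just the seam. I lift clear and hand in.

>>> apply_moves --rows '[{"offset": [0, 0, -0.1], "dr": [0, 0, 0], "fingers": 0}, {"offset": [0, 0, -0.4], "dr": [0, 0, 0], "fingers": 0}, {"offset": [0, 0, -0.8], "dr": [0, 0, 0], "fingers": 0}, {"offset": [0, 0, -0.8], "dr": [0, 0, 0], "fingers": 0}, {"offset": [0, 0, -0.8], "dr": [0, 0, 0], "fingers": 0}]'

```text
time: 25.4
eef_pos: [0.4471, 0.1131, 0.304]
eef_rot: [1.0, 0.019, 0.001, -0.0]
force: [0.1, 0.2, 0.2]
gripper_width: 0.0006
```

>>> apply_moves --rows '[{"offset": [0, 0, -0.6], "dr": [0, 0, 0], "fingers": 0}, {"offset": [0, 0, 0], "dr": [0, 0, 0], "fingers": 0}, {"offset": [0, 0, 0], "dr": [0, 0, 0], "fingers": 0}, {"offset": [0, 0, 0], "dr": [0, 0, 0], "fingers": 0}]'

```text
time: 25.8
eef_pos: [0.4465, 0.1131, 0.317]
eef_rot: [1.0, 0.019, 0.001, -0.0]
force: [-0.1, 0.6, -0.5]
gripper_width: 0.0007
```

```bash
python3 - <<'E'
from h import *
print(pose()[1]);w=robot.snapshot("scene");t=robot.snapshot("top")
cv2.imwrite("pics/f.png",np.hstack([cv2.resize(w[170:400,325:535,::-1],(380,400)),cv2.resize(t[130:320,110:310,::-1],(400,400))]))
E
```

```text
[0.44649292 0.11309229 0.31702158]
```

View pics/f.png

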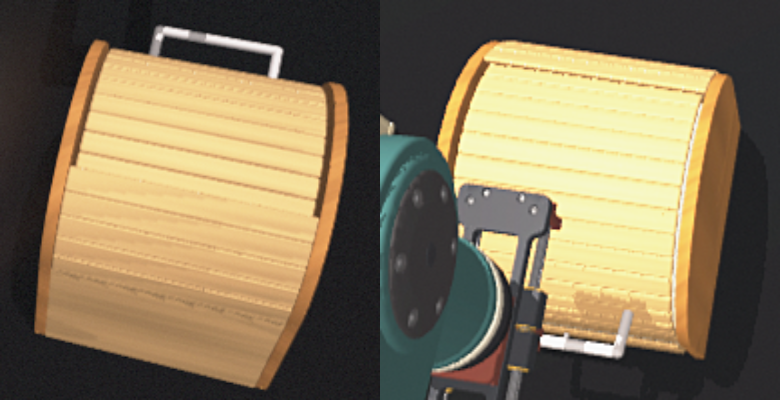

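The cover is down over the whole opening and the tool is clear of it.

```bash
python3 -c "
from rig import robot
print(robot.close_job())"
```

```text
the job is handed in; nothing more can be done
None
```

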